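Load tube holders onto a platform mixer and set its speed

TASK

Turn the mixer's speed sleeve back to 0, then move the covered dish that was left on the mixer's studs onto the white tile, lid side up. With the speed still at 0, press every tube-holder block on the bench onto the mixer, one to a place and fully home so that no gap is left under it, then turn the sleeve to 4 to start the mixing. Leave the other bottles and vessels standing where they are.

Things in the scene. Friction and masses are not known exactly. Their poses are not given: they have to be found in the camera images.
- mixer: Platform mixer, fixed: white housing 150 mm (its x) x 340 mm (its y) x 64 mm high, origin at the centre of its underside, z up, front at -x. A grey stud strip 90 x 205 mm lies on it at y = -47.5 to 157.5 mm, its flat top 70 mm above the bench; the black speed sleeve is near its -y end, axis at x = 0, y = -120 mm. Position and yaw vary.
- bay0 (a point): Centre of place 0 on the flat top of the stud strip (mixer's x = 0, y = -20 mm, 70 mm up; axes as the mixer's). Each place has four studs, 11 mm in diameter, 11 mm high, tops coned to 6 mm, at x = +-14, y = +-8 mm from its centre. Sprung tongues between the studs grip a block's long walls: set down loosely it stops about 7 mm high; pressing it home takes some 3 to 15 N straight down, and it stays.
- bay1 (a point): Centre of place 1 on the flat top of the stud strip (mixer's x = 0, y = 30 mm, 70 mm up; axes as the mixer's); studs and tongues as at place 0.
- bay2 (a point): Centre of place 2 on the flat top of the stud strip (mixer's x = 0, y = 80 mm, 70 mm up; axes as the mixer's); studs and tongues as at place 0.
- bay3 (a point): Centre of place 3 on the flat top of the stud strip (mixer's x = 0, y = 130 mm, 70 mm up; axes as the mixer's); studs and tongues as at place 0.
- sleeve (a joint): Speed sleeve: black fluted collar 44 mm in diameter, vertical axis, grip 68 to 95 mm above the bench, white pointer line across top and side. Value in rad = 0.5 x the number pointed at (0 to 5), growing clockwise seen from above; clicks into a detent at each number (up to about 0.1 N m) and stays. Range -0.12 to 2.62. At 0 the pointer is 1.25 rad anticlockwise of the mixer's x axis.
- sleeve_top (a point): Point on the speed sleeve's axis at its top face, 95 mm above the bench; turns with the sleeve.
- module0: White plastic tube-holder block, 52 mm (its x) x 40 mm (its y) x 48 mm high, 90 g, eight small dark wells on top; hollow underside 42 x 30 mm, 12 mm deep (1.5 mm play round the studs of a place). Origin at the centre of its underside, z up. It fits a place with its x along the mixer's x, either way round. Starts upright on the bench; 3 or 4 of the blocks are there.
- module1: White plastic tube-holder block, 52 mm (its x) x 40 mm (its y) x 48 mm high, 90 g, eight small dark wells on top; hollow underside 42 x 30 mm, 12 mm deep (1.5 mm play round the studs of a place). Origin at the centre of its underside, z up. It fits a place with its x along the mixer's x, either way round. Starts upright on the bench; 3 or 4 of the blocks are there.
- module2: White plastic tube-holder block, 52 mm (its x) x 40 mm (its y) x 48 mm high, 90 g, eight small dark wells on top; hollow underside 42 x 30 mm, 12 mm deep (1.5 mm play round the studs of a place). Origin at the centre of its underside, z up. It fits a place with its x along the mixer's x, either way round. Starts upright on the bench; 3 or 4 of the blocks are there.
- module3: White plastic tube-holder block, 52 mm (its x) x 40 mm (its y) x 48 mm high, 90 g, eight small dark wells on top; hollow underside 42 x 30 mm, 12 mm deep (1.5 mm play round the studs of a place). Origin at the centre of its underside, z up. It fits a place with its x along the mixer's x, either way round. Starts upright on the bench; 3 or 4 of the blocks are there.
- dish: Covered shallow clear dish, a closed disc 55 mm in diameter and 16 mm high, 30 g (its thin clear lid rim may look 57 mm wide); origin at the centre of its underside, z up. Starts lying on top of the studs, its underside 81 mm above the bench.
- tile_top (a point): Centre of the top of the fixed white ceramic tile, 130 x 130 x 6 mm, lying on the bench: this point is 6 mm above the bench.
- reagent: White bottle with blue cap, 70 mm in diameter, 140 mm high, at the back; not to be disturbed. Origin at the centre of its underside.
- beaker: Glass beaker 72 mm across, 90 mm high, at the back; not to be disturbed. Origin at the centre of its underside.
- amber: Amber jar 60 mm in diameter, 120 mm high, near the front right; not to be disturbed. Origin at the centre of its underside.
- mortar: White bowl 90 mm across, 50 mm high, at the back; not to be disturbed. Origin at the centre of its underside.
Mind the look-alikes: they are no part of the job. Leave any brown or pink look-alike of the module1 alone.

How it is judged:
By the outcome, as a careful person would: the job done as asked, in the order asked, and still so for the second after the job is handed in, with the robot touching nothing.
Of module0, module1, module2, module3 only 3 to 4 are there at a start; the rules pass over those that are not, and their reading is None.
At some moment in a run one of module0, module1, module2, module3 may be knocked a few centimetres aside while the robot is not near it.
It also fails if it takes over 210 s, if anything falls off the work surface, if the arm or the gripper's body presses on something with over 40 N, if the wrist force passes 120 N, or if a joint passes its speed limit or range.

ROBOT

A 6-joint arm with a two-finger parallel gripper is mounted at the origin on the work surface. World frame = base frame: x ahead of the robot, y to its left, z up, the work surface at z = 0. Lengths are in m, angles in rad, forces in N, time in s.
With the tool pointing down it reaches from about 0.375 to 0.975 m from the base axis. Payload 3.8 kg.
Tool frame: the origin (TCP) lies at the very end of the fingers, on their centre line; the grasp point (between the pads) lies bot.grasp_offset behind it (bot.grasp_offset is the distance from the TCP to the grasp point, in m); y points along the fingers, x is the direction in which the jaws open and shut, and the axes are right-handed (so a half turn about y gives the same grasp; the last joint's range is limited). The gripper opens to 85 mm and grips with 20 to 120 N. Pads are 22 mm wide; open, the fingers measure 114 mm over their backs; the gripper's body (76 mm by 85 mm) begins 54 mm behind the grasp point. The pads swing forward as they close: fully open they stand 13 mm farther back than shut.
Start: joints at [1.122, 0.264, 1.604, -0, 1.274, -0.037], TCP at [0.27, 0.619, 0.231] pointing down, gripper open.
Joint ranges: [-2.63, 2.63], [-0.94, 2.18], [0.31, 2.57], [-1.31, 4.45], [0, 2.66], [-2.55, 2.55]. Speed limits (rad/s): [2.57, 2.57, 3.14, 3.14, 3.14, 3.14].

INTERFACE

Orientations are given as a rotation vector (axis times angle).
In Python, from workcell import sensors, read_camera, job, bot gives the robot as it stands.
- The arm moves only by the tool arm_command, never from a script. Its argument "deltas" is a list of rows, each a list of 4 numbers: the shift along the tool's x, y, z in m, then the turn about the tool's y in rad. A call has 1 to 20 rows; each row shifts and turns the commanded pose from where the row before left it, along the tool's axes as they then stand; what a row does not reach is not made up. A row lasts 1/8 s, in which the tool goes at most 62.5 mm and 10.7 degrees, less where a joint would pass 70% of its speed; a pose out of reach is approached as far as the arm can. A call is refused whole if a number of a shift passes 0.0625 or a number of a turn 0.188, either way. A call with a gripper value outside its range is refused whole. "fingers" is the finger opening in m, from 0 to 0.0854, set as the call begins (left out, the last holds). The fingers move at their own pace and stop on an object; "newtons" is the grip in N (left out, the last holds). Time passes only in rows, so rows that do not move let the fingers close. It gives the time, the measured TCP pose, the force and the opening at its end, in the units of the state.
- sensors.read_state(): the state, without advancing time (a new reading comes with each control period).
- read_camera(name): name is "side" or "top" or "wrist"; returns a dict with "color" (384x512x3 uint8, red, green, blue), "vfov" (degrees; the focal length in pixels is half the picture's height over the tangent of half this angle, whatever the lens; pixels are square), "cx", "cy" (the principal point, pixels), "dist_coeffs" ([k1, k2, p1, p2, k3] as OpenCV has them; the pictures are not rectified), "R" (3x3) and "t" (3): a world point X has camera coordinates R X + t; the wrist camera has in their place "T_tool_cam" (4x4, takes a point from camera to tool coordinates, whose origin is the TCP and whose axes are the tool frame's). Camera axes: x right, y down, z forward; pixel columns grow to the right and rows downward; lengths in m; the calibration is good to about 2 mm. A picture is of the moment at which its call begins: read the wrist's pose just before it. There is no depth.
- job.finish_job(): hands the job in, once; it reports no verdict.
The state is a dict: "time": time; "q": joint angles; "joint_vel": joint speeds; "joint_torque": joint torques, N m; "tool_pos": TCP position; "tcp_rot": TCP orientation; "wrist_force": force on the tool from outside, world axes, zero at the start; "torque": the same for the moment, N m; "width": opening from 0.0 (shut) to 1.0 (fully open).
Only numpy, scipy, OpenCV 4.12 (cv2) and the standard library are available. Lean on these libraries where they do the work, as an engineer would, in place of code of your own. Each camera call takes 0.05 s, during which the arm holds its last target.

## Working session

There is one attempt and no reset: what is moved stays moved. The work goes in short steps, Python scripts to look and compute and a tool call to move; the robot and the scene stay as the last step left them, time stands still between calls to the robot, and variables do not carry over. Pictures are saved under pics/ and viewed, and the job is handed in when it is done.

Besides the shell and the picture viewer there is one more tool, called after "Emit:" as name([rows], argument=value, ...), one row to a line, values as JSON. arm_command: Moves the arm, as the interface text tells. Its arguments: {"type":"object","properties":{"deltas":{"type":"array"},"fingers":{"type":"number"},"newtons":{"type":"number"}},"required":["deltas"]}

```bash
ls -la; mkdir -p pics
python3 - <<'E'
from workcell import sensors, read_camera, job, bot
import cv2,numpy as np
print(bot.grasp_offset)
print(sensors.read_state())
for n in ["side","top","wrist"]:
    c=read_camera(n)
    print(n,{k:(np.round(v,4).tolist() if not isinstance(v,(int,float)) else v) for k,v in c.items() if k!="color"})
    cv2.imwrite(f"pics/{n}0.png",c["color"][:,:,::-1])
E
```

```text
total 12
drwxr-xr-x  3 agent agent 4096 Dec  7 00:53 .
drwxr-xr-x 23 root  root  4096 Dec  7 00:53 ..
drwxr-xr-x  2 agent agent 4096 Dec  7 00:53 pics
0.0187
{'time': 0.0, 'q': array([ 1.12212079e+00,  2.64748446e-01,  1.60534248e+00,  8.34999209e-06,
        1.27370589e+00, -3.68960651e-02]), 'joint_vel': array([-0.00080988, -0.00022599,  0.00041332,  0.00098901, -0.00025062,
        0.00019044]), 'joint_torque': array([ 7.19931759e-04, -5.15120244e+01, -3.67311895e+01, -8.48916739e-05,
        1.31351617e-02,  1.46399407e-05]), 'tool_pos': array([0.26984817, 0.6179322 , 0.22998222]), 'tcp_rot': array([-1.37748004, -0.89934646,  0.90245857]), 'wrist_force': array([ 0.29042433,  0.10529485, -0.1984989 ]), 'torque': array([ 0.00529144,  0.05624209, -0.01647909]), 'width': 1.0009523288286752}
side {'vfov': 46.6996213508408, 'cx': 255.28601155597823, 'cy': 193.27583702327632, 'dist_coeffs': [-0.0694, 0.0, 0.0, 0.0, 0.0], 'R': [[0.7234, -0.6902, -0.0199], [-0.5387, -0.5462, -0.6415], [0.4319, 0.4747, -0.7669]], 't': [-0.4191, 0.3027, 1.1092]}
top {'vfov': 51.76090111568098, 'cx': 247.07754548918317, 'cy': 192.5405773242464, 'dist_coeffs': [-0.0318, 0.0, 0.0, 0.0, 0.0], 'R': [[0.0134, -0.9999, 0.0061], [-0.9914, -0.0141, -0.1304], [0.1304, -0.0043, -0.9914]], 't': [-0.0577, 0.549, 1.174]}
wrist {'vfov': 60.55031374258825, 'cx': 256.38345273101106, 'cy': 197.70374258283033, 'dist_coeffs': [-0.0757, 0.0, 0.0, 0.0, 0.0], 'T_tool_cam': [[1.0, 0.0008, 0.001, 0.0002], [-0.0007, -0.2586, 0.966, -0.1413], [0.001, -0.966, -0.2586, 0.0651], [0.0, 0.0, 0.0, 1.0]]}
```

View pics/top0.png

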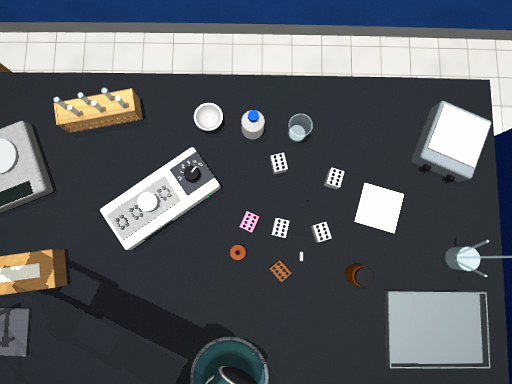

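View pics/side0.png

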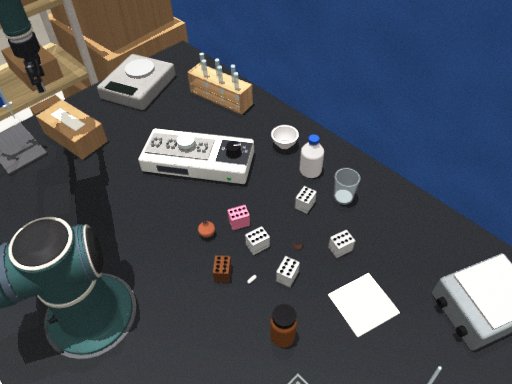

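View pics/wrist0.png

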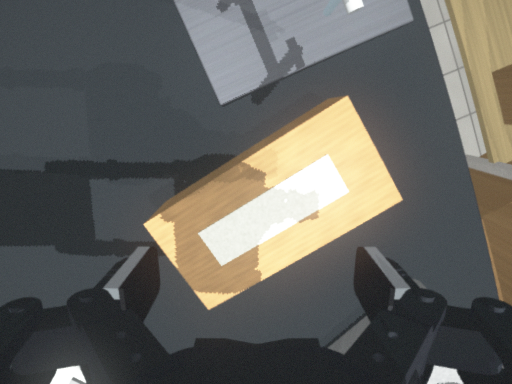

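The top view shows the mixer at about (160,198) with the dish on it at (147,202) and the sleeve at (192,173). The tile is at (380,208). There are four white blocks at (279,163), (334,178), (281,228) and (321,232). The pink (249,222) and brown (281,271) ones are look-alikes. I'll enlarge this to confirm.

```bash
cat > h.py <<'E'
import numpy as np,cv2
from scipy.spatial.transform import Rotation as Ro
from workcell import sensors, read_camera, job, bot
def cam(n):
    s=sensors.read_state(); c=read_camera(n)
    f=192/np.tan(np.radians(c["vfov"])/2)
    c["K"]=np.array([[f,0,c["cx"]],[0,f,c["cy"]],[0,0,1.]])
    if n=="wrist":
        T=np.asarray(c["T_tool_cam"]); W=np.eye(4); W[:3,:3]=Ro.from_rotvec(s["tcp_rot"]).as_matrix(); W[:3,3]=s["tool_pos"]
        C=np.linalg.inv(W@T); c["R"]=C[:3,:3]; c["t"]=C[:3,3]
    c["R"]=np.asarray(c["R"]);c["t"]=np.asarray(c["t"]); c["d"]=np.asarray(c["dist_coeffs"],float)
    return c
def proj(c,P):
    P=np.atleast_2d(P).astype(float)
    return cv2.projectPoints(P,cv2.Rodrigues(c["R"])[0],c["t"],c["K"],c["d"])[0].reshape(-1,2)
def back(c,uv,z):
    uv=np.atleast_2d(uv).astype(float)
    n=cv2.undistortPoints(uv.reshape(-1,1,2),c["K"],c["d"]).reshape(-1,2)
    r=np.c_[n,np.ones(len(n))]@c["R"]; o=-c["R"].T@c["t"]
    s=(z-o[2])/r[:,2]; return o+r*s[:,None]
def tri(cs,uvs):
    A=[];b=[]
    for c,uv in zip(cs,uvs):
        n=cv2.undistortPoints(np.array(uv,float).reshape(1,1,2),c["K"],c["d"]).ravel()
        r=c["R"].T@np.array([*n,1]);r/=np.linalg.norm(r);o=-c["R"].T@c["t"]
        M=np.eye(3)-np.outer(r,r);A.append(M);b.append(M@o)
    return np.linalg.solve(sum(A),sum(b))
def crop(c,x0,y0,x1,y1,k,fn,pts=None):
    im=cv2.resize(c["color"][y0:y1,x0:x1,::-1],None,fx=k,fy=k,interpolation=cv2.INTER_CUBIC)
    if pts is not None:
        for p in pts:
            q=((np.asarray(p)+.5-[x0,y0])*k).astype(int); cv2.circle(im,tuple(map(int,q)),2,(0,255,0),-1)
    cv2.imwrite(fn,im)
E
python3 - <<'E'
from h import *
c=cam("top"); np.save("pics/top.npy",c["color"])
crop(c,95,140,225,255,6,"pics/c1.png")
crop(c,225,140,405,290,4,"pics/c2.png")
s=cam("side"); np.save("pics/side.npy",s["color"])
crop(s,135,115,265,195,6,"pics/c3.png")
E
```

```text
(no output)
```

View pics/c1.png

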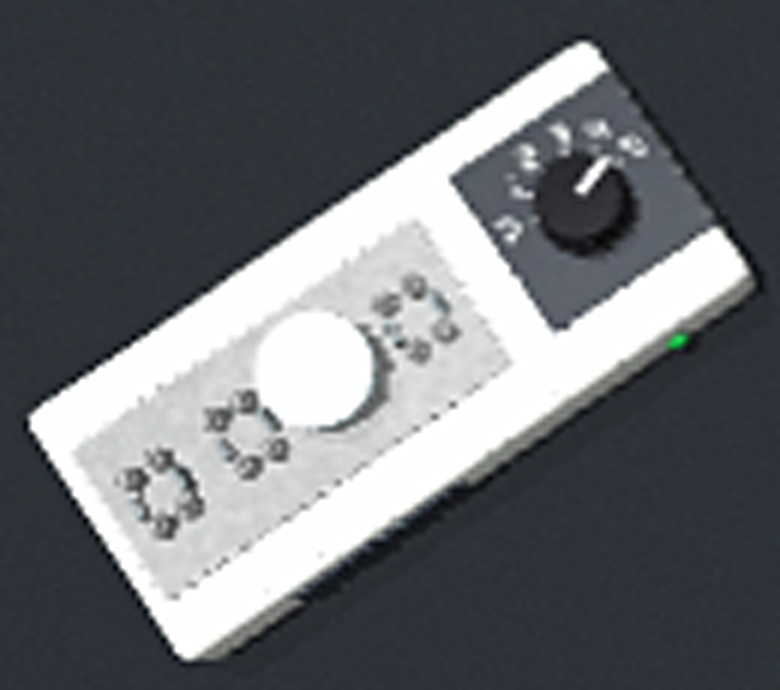

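View pics/c2.png

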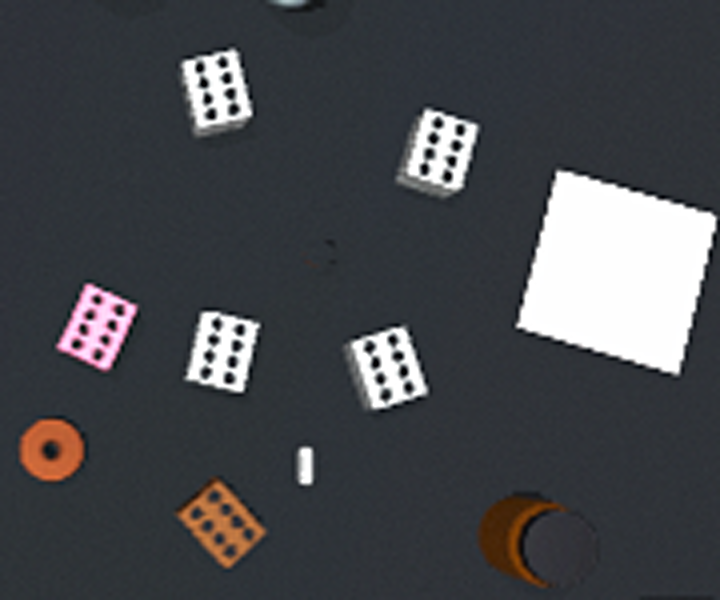

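View pics/c3.png

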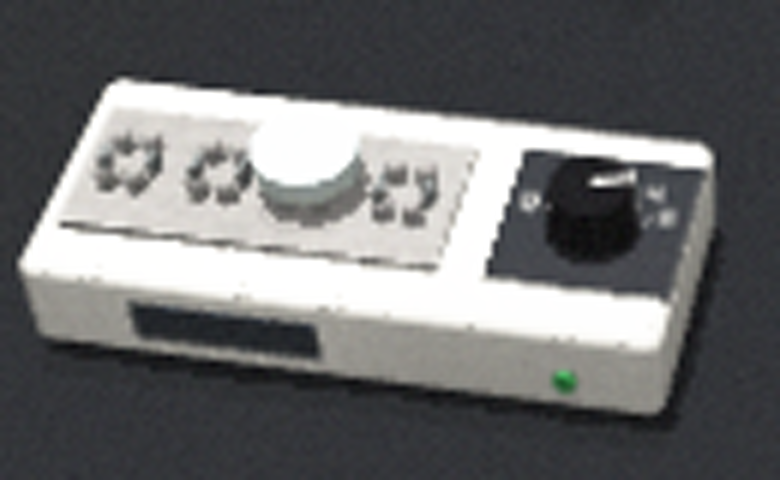

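```bash
cat > fit1.py <<'E'
from h import *
from scipy.optimize import least_squares
c=cam("top"); s=cam("side")
def o(P,k,x0,y0): return (np.array(P,float)+.5)/k-.5+[x0,y0]
# mixer points: strip corners (x,y,z)
M=np.array([[45,-47.5,70],[-45,-47.5,70],[-45,157.5,70],[45,157.5,70]])/1000
ut=o([(420,218),(515,362),(172,600),(75,455)],6,95,140)
us=o([(480,152),(435,270),(60,222),(113,106)],6,135,115)
def W(p,M):
    cc,ss=np.cos(p[2]),np.sin(p[2]); return np.c_[p[0]+cc*M[:,0]-ss*M[:,1],p[1]+ss*M[:,0]+cc*M[:,1],M[:,2]]
def r(p): return np.r_[(proj(c,W(p,M))-ut).ravel(),(proj(s,W(p,M))-us).ravel()]
for nm,f in (("top",lambda p:r(p)[:8]),("side",lambda p:r(p)[8:]),("both",r)):
    q=least_squares(f,[.55,.25,.58]); print(nm,q.x.round(4),np.abs(f(q.x)).max().round(2))
p=q.x; np.save("mixer.npy",p)
B=np.array([[0,-20,70],[0,30,70],[0,80,70],[0,130,70],[0,-120,95]])/1000
print(W(p,B).round(4))
st=np.array([[sx*14,y+sy*8,81] for y in(-20,80,130) for sx in(-1,1) for sy in(-1,1)])/1000
pts=np.r_[W(p,B),W(p,st),W(p,M)]
crop(c,95,140,225,255,6,"pics/c1b.png",proj(c,pts)); crop(s,135,115,265,195,6,"pics/c3b.png",proj(s,pts))
# dish: top at z .097
print("dish",back(c,o([(318,368)],6,95,140),.097),back(s,o([(305,145)],6,135,115),.097))
# tile
tt=o([(557,170),(716,214),(678,375),(518,327)],4,225,140)
T=back(c,tt,.006); print("tile",T.round(4),T.mean(0), [np.linalg.norm(T[i]-T[i-1]).round(4) for i in range(4)])
# blocks
for nm,cs in {"A(279,163)":[(183,62),(237,49),(252,122),(197,136)],"B(334,178)":[(427,108),(479,124),(460,195),(410,180)],"C(281,228)":[(203,309),(260,321),(243,393),(187,380)],"D(321,232)":[(351,342),(405,326),(427,395),(375,409)]}.items():
    P=back(c,o(cs,4,225,140),.048); 
    e=(P[0]-P[3]+P[1]-P[2]); yaw=np.degrees(np.arctan2(e[1],e[0]))
    print(nm,P.mean(0).round(4),yaw.round(1),[np.linalg.norm(P[i]-P[i-1]).round(4) for i in range(4)])
S=sensors.read_state(); R=Ro.from_rotvec(S["tcp_rot"]).as_matrix(); print(R.round(3),np.degrees(np.arctan2(R[1,0],R[0,0])))
E
python3 fit1.py
```

```text
top [0.5286 0.2101 0.6286] 0.7
side [0.5288 0.2109 0.6135] 0.67
both [0.5286 0.2103 0.6232] 0.67
[[0.5403 0.194  0.07  ]
 [0.5111 0.2346 0.07  ]
 [0.4819 0.2752 0.07  ]
 [0.4527 0.3158 0.07  ]
 [0.5987 0.1128 0.095 ]]
dish [[0.51321548 0.23789889 0.097     ]] [[0.5141469  0.24193949 0.097     ]]
tile [[ 0.5922 -0.4189  0.006 ]
 [ 0.5589 -0.5445  0.006 ]
 [ 0.432  -0.5099  0.006 ]
 [ 0.4678 -0.3852  0.006 ]] [ 0.51271642 -0.46461459  0.006     ] [np.float64(0.1288), np.float64(0.13), np.float64(0.1316), np.float64(0.1297)]
A(279,163) [ 0.6418 -0.1463  0.048 ] 11.1 [np.float64(0.0585), np.float64(0.0428), np.float64(0.058), np.float64(0.0435)]
B(334,178) [ 0.5982 -0.3197  0.048 ] -14.8 [np.float64(0.0576), np.float64(0.0415), np.float64(0.0573), np.float64(0.0396)]
C(281,228) [ 0.4447 -0.1514  0.048 ] -12.8 [np.float64(0.0545), np.float64(0.0437), np.float64(0.0554), np.float64(0.0429)]
D(321,232) [ 0.4334 -0.2761  0.048 ] 18.4 [np.float64(0.0527), np.float64(0.0427), np.float64(0.0538), np.float64(0.0406)]
[[ 0.4   -0.    -0.916]
 [ 0.916 -0.     0.4  ]
 [-0.001 -1.    -0.   ]] 66.4067697611627
```

View pics/c1b.png

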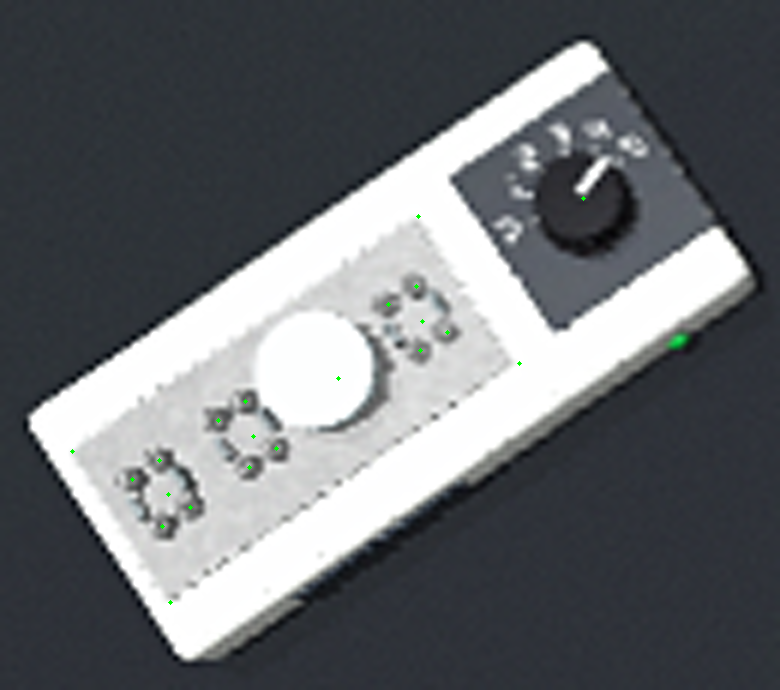

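View pics/c3b.png

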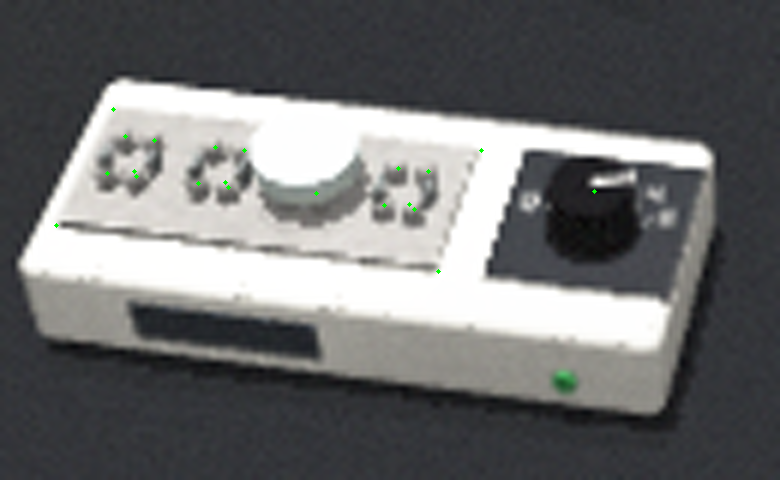

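```bash
cat > go.py <<'E'
from h import *
import sys
def go(x,y,z,yaw):
    S=sensors.read_state(); R=Ro.from_rotvec(S["tcp_rot"]).as_matrix()
    cy=np.degrees(np.arctan2(R[1,0],R[0,0])); d=R.T@(np.array([x,y,z])-S["tool_pos"])
    t=-np.radians((yaw-cy+180)%360-180)
    print("t",round(S["time"],2),"pos",S["tool_pos"].round(4),"yaw",cy.round(2),"tilt",R[2,:].round(4),"F",S["wrist_force"].round(1),"w",round(S["width"],3),"q",S["q"].round(2))
    print("shift in tool axes",d.round(4),"turn",t.round(3))
if __name__=="__main__": go(*map(float,sys.argv[1:5]))
E
python3 go.py 0.5987 0.1128 0.19 -61
```

```text
t 0.35 pos [0.2701 0.6184 0.231 ] yaw 66.41 tilt [-5.e-04 -1.e+00 -0.e+00] F [ 0.4  0.6 -0.2] w 1.003 q [ 1.12  0.26  1.6  -0.    1.27 -0.04]
shift in tool axes [-0.3318  0.0411 -0.5035] turn 2.224
```

Emit:
arm_command([
  [-0.033,0.004,-0.05,0],
  [-0.033,0.004,-0.05,0],
  [-0.033,0.004,-0.05,0],
  [-0.033,0.004,-0.05,0],
  [-0.033,0.004,-0.05,0],
  [-0.033,0.004,-0.05,0],
  [-0.033,0.004,-0.05,0],
  [-0.033,0.004,-0.05,0],
  [-0.033,0.004,-0.05,0],
  [-0.033,0.004,-0.05,0],
  [0,0,0,0.185],
  [0,0,0,0.185],
  [0,0,0,0.185],
  [0,0,0,0.185],
  [0,0,0,0.185],
  [0,0,0,0.185],
  [0,0,0,0.185],
  [0,0,0,0.185],
  [0,0,0,0.185],
  [0,0,0,0.185],
], fingers=0.0854, newtons=40)

```text
time: 2.85
tool_pos: [0.5963, 0.116, 0.1914]
tcp_rot: [-1.501, 0.545, -0.546]
wrist_force: [0.7, -0.1, 0.7]
width: 0.998
```

```bash
python3 go.py 0.5987 0.1128 0.19 -61
python3 - <<'E'
from h import *
c=cam("wrist"); cv2.imwrite("pics/w1.png",c["color"][:,:,::-1]); 
p=np.load("mixer.npy")
print(proj(c,[[.5987,.1128,.095]]))
E
```

```text
t 2.85 pos [0.5963 0.116  0.1914] yaw -39.94 tilt [ 0.e+00 -1.e+00  1.e-04] F [ 0.7 -0.1  0.7] w 0.998 q [0.15 0.17 1.8  0.   1.18 0.85]
shift in tool axes [ 0.0039  0.0014 -0.0009] turn 0.368
[[261.33251355 201.59753173]]
```

View pics/w1.png

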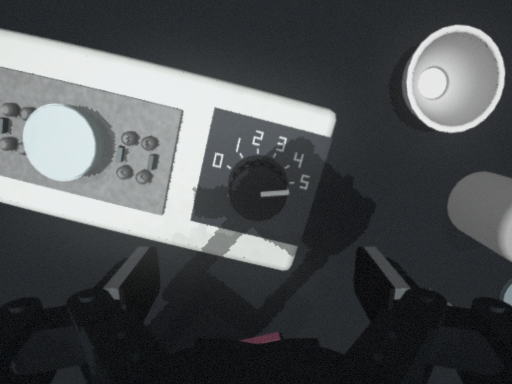

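Emit:
arm_command([
  [0.004,0.0,-0.001,0.184],
  [0,0,0,0.184],
  [0,0,0,0],
])

```text
time: 3.28
tool_pos: [0.5988, 0.1127, 0.1913]
tcp_rot: [-1.41, 0.821, -0.822]
wrist_force: [-0.3, 0.9, 0.2]
width: 1.001
```

```bash
python3 go.py 0.5987 0.1128 0.19 -61
python3 - <<'E'
from h import *
c=cam("wrist"); 
p=np.load("mixer.npy")
M=np.array([[45,-47.5,70],[-45,-47.5,70],[0,-120,95],[75,-170,64],[-75,-170,64]]+[[sx*14,-20+sy*8,81] for sx in(-1,1) for sy in(-1,1)])/1000
cc,ss=np.cos(p[2]),np.sin(p[2]); W=np.c_[p[0]+cc*M[:,0]-ss*M[:,1],p[1]+ss*M[:,0]+cc*M[:,1],M[:,2]]
u=proj(c,W); print(u.round(1))
crop(c,0,0,512,384,1.5,"pics/w2.png",u)
E
```

```text
t 3.27 pos [0.5988 0.1127 0.1913] yaw -60.45 tilt [ 0.e+00 -1.e+00  1.e-04] F [-0.3  0.9  0.2] w 1.001 q [ 0.15  0.17  1.79 -0.    1.18  1.2 ]
shift in tool axes [-0.0001  0.0013  0.    ] turn 0.01
[[160.1 147.5]
 [178.8 250.8]
 [256.  200.4]
 [309.2  91.9]
 [320.2 265.3]
 [146.  223.7]
 [127.2 225.6]
 [139.3 190.6]
 [120.  192.7]]
```

View pics/w2.png

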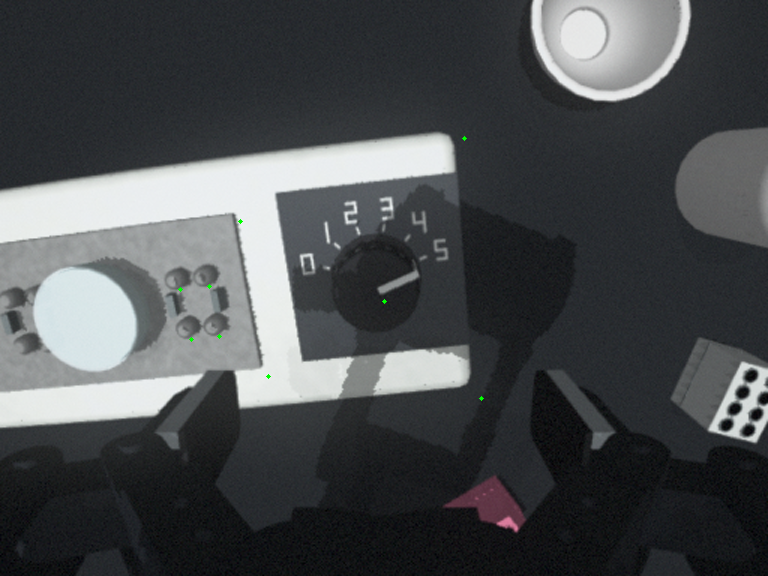

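Run:
```python
import cv2
a=cv2.imread("pics/w1.png"); cv2.imwrite("pics/w1c.png",cv2.resize(a[80:230,100:320],None,fx=3.5,fy=3.5,interpolation=cv2.INTER_CUBIC))
from h import *
c=cam("wrist"); cv2.imwrite("pics/w2full.png",c["color"][:,:,::-1]); s=sensors.read_state(); print(s["tool_pos"],s["tcp_rot"],s["time"])
crop(c,100,110,320,260,3.5,"pics/w2c.png")
```

```text
[0.59873083 0.11273752 0.19132309] [-1.41021189  0.82098548 -0.82104176] 3.375
```

View pics/w1c.png

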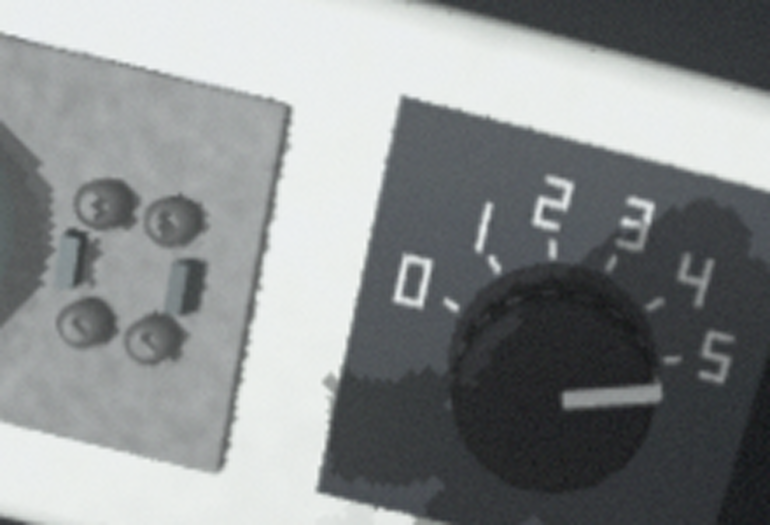

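View pics/w2c.png

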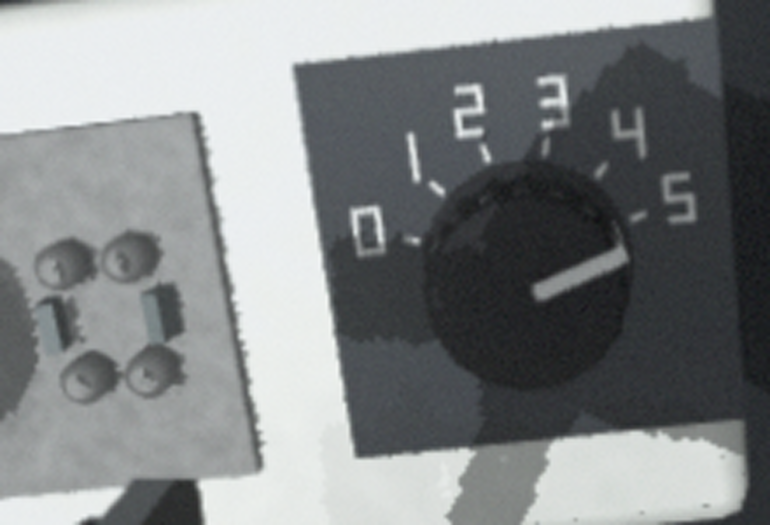

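```bash
cat > fit2.py <<'E'
from h import *
from scipy.optimize import least_squares
c=cam("wrist"); T0=np.asarray(c["T_tool_cam"])
M=np.array([[45,-47.5,70],[-45,-47.5,70],[14,-12,81],[14,-28,81],[-14,-12,81],[-14,-28,81],[0,-120,95]])/1000
U=[np.array([(290,104),(218,470),(105,205),(175,220),(85,322),(153,338),(555,390)])/3.5+[99.6,79.6],
   np.array([(195,113),(260,470),(62,265),(130,258),(90,377),(152,371),(528,284)])/3.5+[99.6,109.6]]
P=[([.5963,.116,.1914],[-1.501,.545,-.546]),([0.59873083,0.11273752,0.19132309],[-1.41021189,0.82098548,-0.82104176])]
pm=np.load("mixer.npy")
def res(v,full=True):
    r=[];p=pm+v[:3]
    D=np.eye(4);D[:3,:3]=Ro.from_rotvec(v[3:6]).as_matrix();D[:3,3]=v[6:9]
    cc,ss=np.cos(p[2]),np.sin(p[2]); W=np.c_[p[0]+cc*M[:,0]-ss*M[:,1],p[1]+ss*M[:,0]+cc*M[:,1],M[:,2]]
    for (t,rv),u in zip(P,U):
        X=np.eye(4);X[:3,:3]=Ro.from_rotvec(rv).as_matrix();X[:3,3]=t
        C=np.linalg.inv(X@D@T0); d=dict(c);d["R"]=C[:3,:3];d["t"]=C[:3,3]
        r.append((proj(d,W)-u).ravel())
    r=np.concatenate(r)
    return np.r_[r,v[:2]/.0015,v[2]/.01,v[3:6]/.01,v[6:9]/.001] if full else r
print(res(np.zeros(9),0).reshape(2,-1,2).round(1).tolist())
q=least_squares(res,np.zeros(9)); print(q.x.round(4)); print(res(q.x,0).reshape(2,-1,2).round(1).tolist())
q2=least_squares(lambda v:res(np.r_[v,np.zeros(6)],0),np.zeros(3)); print("mixer only",q2.x.round(4),res(np.r_[q2.x,np.zeros(6)],0).reshape(2,-1,2).round(1).tolist())
E
python3 fit2.py
```

```text
[[[3.2, 7.7], [3.1, 8.7], [0.4, 7.9], [0.5, 8.7], [0.7, 9.0], [0.9, 9.3], [3.2, 10.6]], [[4.9, 5.5], [5.0, 6.9], [2.8, 7.3], [2.6, 7.3], [2.0, 8.2], [3.0, 8.1], [5.7, 9.7]]]
[ 0.001   0.0043  0.0117 -0.0024 -0.0057  0.0075  0.0009 -0.0024 -0.0013]
[[[1.1, -0.8], [1.8, 0.4], [-1.3, -0.5], [-1.3, 0.0], [-0.7, 0.5], [-0.7, 0.7], [0.8, 1.0]], [[1.1, -1.7], [1.9, -0.5], [-0.5, -0.0], [-0.9, -0.2], [-1.1, 0.7], [-0.3, 0.5], [1.0, 1.2]]]
mixer only [0.0037 0.0055 0.0063] [[[1.7, -1.4], [2.2, 1.0], [-1.3, -0.8], [-1.0, -0.2], [-0.8, 0.7], [-0.5, 0.9], [2.6, 1.1]], [[0.4, -2.3], [1.4, 0.1], [-1.7, 0.0], [-1.8, -0.2], [-2.2, 1.2], [-1.1, 0.9], [1.6, 1.0]]]
```

```bash
python3 go.py 0.600 0.116 0.070 -61
```

```text
t 3.42 pos [0.5987 0.1127 0.1913] yaw -60.46 tilt [-0. -1. -0.] F [ 1.1 -0.3 -0.6] w 0.999 q [0.15 0.17 1.79 0.   1.18 1.2 ]
shift in tool axes [-0.0022  0.1213  0.0027] turn 0.009
```

Emit:
arm_command([
  [-0.002,0.03,0.003,0],
  [0,0.04,0,0],
  [0,0.03,0,0],
  [0,0.02,0,0],
  [0,0.001,0,0],
])

```text
time: 4.05
tool_pos: [0.599, 0.1157, 0.0686]
tcp_rot: [-1.411, 0.826, -0.822]
wrist_force: [-0.6, 0.3, 0.1]
width: 0.999
```

Emit:
arm_command([
  [0,0,0,0],
  [0,0,0,0],
  [0,0,0,0],
  [0,0,0,0],
  [0,0,0,0],
  [0,0,0,0],
], fingers=0.03, newtons=30)

```text
time: 4.8
tool_pos: [0.6003, 0.119, 0.0731]
tcp_rot: [-1.404, 0.826, -0.823]
wrist_force: [-6.3, 8.1, 8.3]
width: 0.503
```

```bash
python3 go.py 0.600 0.116 0.070 -61; python3 -c "
from h import *
s=sensors.read_state();R=Ro.from_rotvec(s['tcp_rot']).as_matrix();print('Ftool',(R.T@s['wrist_force']).round(2))"
```

```text
t 4.8 pos [0.6003 0.119  0.0731] yaw -60.71 tilt [-0.004  -1.      0.0028] F [-6.3  8.1  8.3] w 0.503 q [0.15 0.29 1.89 0.01 0.97 1.21]
shift in tool axes [ 0.0025  0.0031 -0.0018] turn 0.005
Ftool [-10.14  -8.26  -1.54]
```

Emit:
arm_command([
  [-0.002,-0.004,0.001,0],
  [0,0,0,0],
  [0,0,0,0],
])

```text
time: 5.18
tool_pos: [0.6001, 0.1191, 0.0734]
tcp_rot: [-1.407, 0.825, -0.824]
wrist_force: [2.1, 4.3, -9.1]
width: 0.501
```

```bash
cat > st.py <<'E'
from h import *
s=sensors.read_state();R=Ro.from_rotvec(s['tcp_rot']).as_matrix();print('t',round(s["time"],2),'pos',s["tool_pos"].round(4),"yaw",np.degrees(np.arctan2(R[1,0],R[0,0])).round(2),"tilt",R[2,[0,2]].round(4),'Ftool',(R.T@s['wrist_force']).round(2),"Mtool",(R.T@s["torque"]).round(3),"w",(s["width"]*85.4).round(2),"q",s["q"].round(2))
E
python3 st.py
```

```text
Traceback (most recent call last):
  File "st.py", line 2, in <module>
    s=sensors.read_state();R=Ro.from_rotvec(s['tcp_rot']).as_matrix();print('t',round(s["time"],2),'pos',s["tool_pos"].round(4),"yaw",np.degrees(np.arctan2(R[1,0],R[0,0])).round(2),"tilt",R[2,[0,2]].round(4),'Ftool',(R.T@s['wrist_force']).round(2),"Mtool",(R.T@s["torque"]).round(3),"w",(s["width"]*85.4).round(2),"q",s["q"].round(2))
                                                                                                                                                                                                                                                                                               ^^^^^^^^^^^^^^^^^^^^^^^
AttributeError: 'float' object has no attribute 'round'
```

Emit:
arm_command([
  [-0.0005,0.002,0.001,-0.1],
  [0,0,0,-0.17],
  [0,0,0,-0.17],
  [0,0,0,-0.17],
  [0,0,0,-0.17],
  [0,0,0,0],
], newtons=50)

```text
time: 5.92
tool_pos: [0.6001, 0.1192, 0.0733]
tcp_rot: [-1.56, 0.222, -0.219]
wrist_force: [-5.8, 1.1, 4.8]
width: 0.494
```

```bash
sed -i 's/(s\["width"\]\*85.4).round(2)/round(s["width"]*85.4,2)/' st.py; python3 st.py
```

```text
t 5.92 pos [0.6001 0.1192 0.0733] yaw -16.08 tilt [-0.0017 -0.0003] Ftool [-5.84 -4.77 -0.56] Mtool [-0.104 -0.014  1.084] w 42.19 q [0.16 0.29 1.88 0.   0.97 0.44]
```

Emit:
arm_command([
  [-0.001,-0.001,0,-0.17],
  [0,0,0,-0.17],
  [0,0,0,-0.17],
  [0,0,0,-0.17],
  [0,0,0,-0.17],
  [0,0,0,-0.17],
  [0,0,0,-0.17],
  [0,0,0,-0.17],
  [0,0,0,-0.17],
  [0,0,0,-0.17],
  [0,0,0,-0.02],
  [0,0,0,0],
])

```text
time: 7.42
tool_pos: [0.5997, 0.1189, 0.0734]
tcp_rot: [-1.27, -1.11, 1.111]
wrist_force: [-2.2, -1.8, 0.4]
width: 0.494
```

```bash
python3 st.py
```

```text
t 7.42 pos [0.5997 0.1189 0.0734] yaw 82.37 tilt [-0.0009  0.0003] Ftool [-2.11 -0.35  1.93] Mtool [ 0.343 -0.095  0.519] w 42.22 q [ 0.16  0.29  1.89 -0.    0.97 -1.28]
```

Emit:
arm_command([
  [0,0,0,0],
  [0,0,0,0],
  [0,0,0,0],
  [0,-0.04,0,0],
  [0,-0.06,0,0],
  [0,-0.02,0,0],
  [0,0,0,0],
], fingers=0.0854)

```text
time: 8.3
tool_pos: [0.6015, 0.1196, 0.1958]
tcp_rot: [-1.271, -1.117, 1.11]
wrist_force: [0.7, -1.2, 0.2]
width: 1.002
```

```bash
python3 st.py
python3 - <<'E'
from h import *
c=cam("wrist"); cv2.imwrite("pics/w3full.png",c["color"][:,:,::-1]); s=sensors.read_state(); print(s["tool_pos"],s["tcp_rot"],s["time"])
crop(c,0,0,512,384,1.5,"pics/w3.png",proj(c,[[.6,.119,.095]]))
t=cam("top"); crop(t,95,140,225,255,6,"pics/t3.png")
E
```

```text
t 8.3 pos [0.6015 0.1196 0.1958] yaw 82.55 tilt [ 0.0014 -0.0048] Ftool [-1.13 -0.2  -0.84] Mtool [0.007 0.05  0.026] w 85.59 q [ 0.16  0.17  1.78  0.    1.18 -1.29]
[0.6000151  0.11938928 0.19330087] [-1.26830926 -1.11359004  1.11245391] 8.35
```

View pics/w3.png

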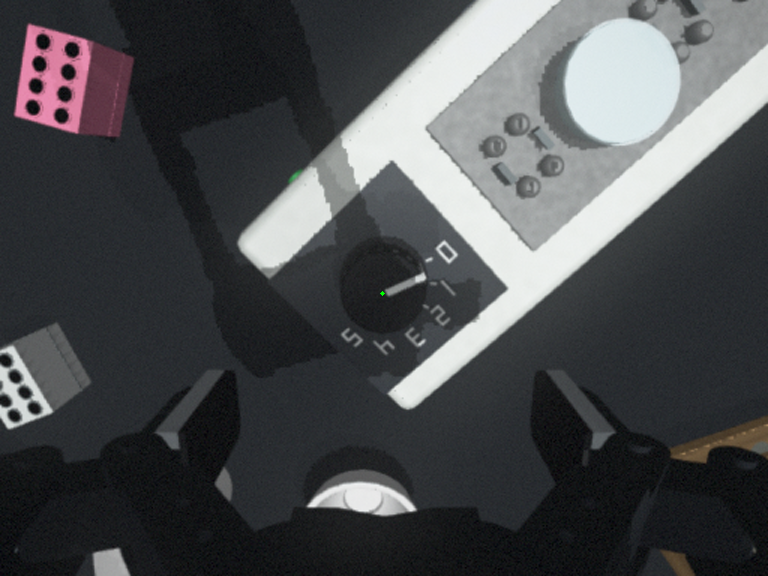

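```bash
cat > fit3.py <<'E'
exec(open("fit2.py").read().split("pm=np")[0])
U=[U[0],U[1],np.array([(538,250),(427,128),(552,165),(528,187),(516,124),(495,146),(385,289)])/1.5-.2]
U[0][6]=np.array([557,396])/3.5+[99.6,79.6];U[1][6]=np.array([528,290])/3.5+[99.6,109.6]
P.append(([0.6000151,0.11938928,0.19330087],[-1.26830926,-1.11359004,1.11245391]))
pm=np.load("mixer.npy")
def camp(v,t,rv):
    D=np.eye(4);D[:3,:3]=Ro.from_rotvec(v[3:6]).as_matrix();D[:3,3]=v[6:9]
    X=np.eye(4);X[:3,:3]=Ro.from_rotvec(rv).as_matrix();X[:3,3]=t
    C=np.linalg.inv(X@D@T0); d=dict(c);d["R"]=C[:3,:3];d["t"]=C[:3,3]; return d
def Wm(p,M):
    cc,ss=np.cos(p[2]),np.sin(p[2]); return np.c_[p[0]+cc*M[:,0]-ss*M[:,1],p[1]+ss*M[:,0]+cc*M[:,1],M[:,2]]
def res(v,full=True):
    p=pm+v[:3]; W=Wm(p,M)
    r=np.concatenate([(proj(camp(v,*q),W)-u).ravel() for q,u in zip(P,U)])
    sl=Wm(p,M[6:7])[0,:2]-[.600,.119]
    return np.r_[r,sl/.0004,v[2]/.02,v[3:6]/.01,v[6:9]/.0015] if full else r
if __name__=="__main__":
    q=least_squares(res,np.zeros(9)); v=q.x; print(v.round(4)); print(res(v,0).reshape(3,-1,2).round(1).tolist())
    p=pm+v[:3]; print("mixer",p.round(4)); print(Wm(p,np.array([[0,-20,70],[0,30,70],[0,80,70],[0,130,70],[0,-120,95]])/1000).round(4))
    np.save("mixer2.npy",p); np.save("tcor.npy",v[3:9])
    z=back(camp(v,*P[2]),np.array([(388,292),(425,277)])/1.5-.2,.095); d=z[1]-z[0]
    an=np.degrees(np.arctan2(d[1],d[0])); print("pointer",an,"value",(np.degrees(p[2])+71.6-an)/28.65)
    for k,uv in ((0,[(563,402),(660,393)]),(1,[(537,294),(628,255)])):
        z=back(camp(v,*P[k]),np.array(uv)/3.5+[99.6,[79.6,109.6][k]],.095); d=z[1]-z[0]
        an=np.degrees(np.arctan2(d[1],d[0])); print("pointer",an,"value",(np.degrees(p[2])+71.6-an)/28.65)
E
python3 fit3.py
```

```text
[ 0.0001  0.0052  0.0074  0.0072  0.001   0.0038 -0.0002 -0.0056 -0.0019]
[[[0.6, -0.2], [1.5, 0.0], [-1.1, -0.3], [-1.4, 0.1], [-0.6, 0.4], [-0.7, 0.5], [-1.0, -1.7]], [[1.2, -0.9], [1.8, -0.5], [0.0, 0.4], [-0.6, 0.1], [-0.7, 0.9], [-0.0, 0.6], [0.2, -0.9]], [[-2.9, 1.0], [-1.5, 0.3], [1.5, 0.0], [1.8, -0.3], [2.3, -0.3], [0.5, -0.2], [-0.9, 2.4]]]
mixer [0.5287 0.2154 0.6307]
[[0.5405 0.1993 0.07  ]
 [0.511  0.2397 0.07  ]
 [0.4816 0.2801 0.07  ]
 [0.4521 0.3204 0.07  ]
 [0.5995 0.1185 0.095 ]]
pointer 105.28314326684011 value 0.08556238271169896
pointer -34.444470479012814 value 4.962616963718782
pointer -36.585224984934136 value 5.03733788888183
```

View pics/t3.png

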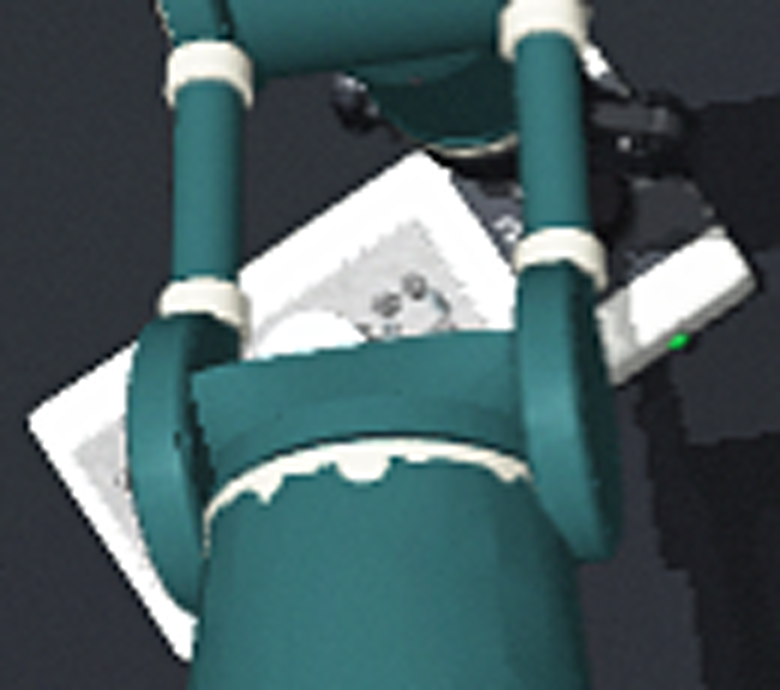

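```bash
cat >> h.py <<'E'
import os
def wcam(settle=None):
    c=cam("wrist")
    if os.path.exists("tcor.npy"):
        v=np.load("tcor.npy"); T=np.asarray(c["T_tool_cam"]); C=np.eye(4);C[:3,:3]=c["R"];C[:3,3]=c["t"]
        X=np.linalg.inv(C)@np.linalg.inv(T)
        D=np.eye(4);D[:3,:3]=Ro.from_rotvec(v[:3]).as_matrix();D[:3,3]=v[3:]
        C=np.linalg.inv(X@D@T); c["R"]=C[:3,:3]; c["t"]=C[:3,3]
    return c
E
python3 - <<'E'
from h import *
c=wcam(); print("dish",back(c,np.array([(622,82)])/1.5-.2,.097)); cv2.imwrite("pics/w4.png",c["color"][:,:,::-1])
E
python3 go.py 0.511 0.241 0.18 36.1
```

```text
dish [[0.50998648 0.24219775 0.097     ]]
t 8.5 pos [0.5982 0.1191 0.1904] yaw 82.56 tilt [-0.0013 -1.      0.0044] F [-0.8 -0.  -0.2] w 1.001 q [ 0.16  0.17  1.79  0.    1.18 -1.29]
shift in tool axes [0.1096 0.0108 0.1022] turn 0.811
```

Emit:
arm_command([
  [0.0365,0.0035,0.034,0],
  [0.0365,0.0035,0.034,0],
  [0.0365,0.0035,0.034,0],
  [0,0,0,0.162],
  [0,0,0,0.162],
  [0,0,0,0.162],
  [0,0,0,0.162],
  [0,0,0,0.162],
  [0,0,0,0],
  [0,0,0,0],
])

```text
time: 9.75
tool_pos: [0.5123, 0.2409, 0.1815]
tcp_rot: [-1.513, -0.494, 0.498]
wrist_force: [-0.1, 0.6, 0.5]
width: 1.002
```

```bash
python3 go.py 0.511 0.241 0.18 36.1
python3 - <<'E'
from h import *
from fit3 import Wm
c=wcam(); p=np.load("mixer2.npy")
st=np.array([[sx*14,y+sy*8,81] for y in(-20,80,130) for sx in(-1,1) for sy in(-1,1)]+[[45,-47.5,70],[-45,-47.5,70],[0,-120,95]])/1000
crop(c,0,0,512,384,1.5,"pics/w5.png",proj(c,Wm(p,st)))
s=sensors.read_state(); print(s["tool_pos"].tolist(),s["tcp_rot"].tolist()); cv2.imwrite("pics/w5f.png",c["color"][:,:,::-1])
E
```

```text
t 9.75 pos [0.5123 0.2409 0.1815] yaw 36.3 tilt [-2.1e-03 -1.0e+00  5.0e-04] F [-0.1  0.6  0.5] w 1.002 q [ 0.4   0.1   1.89 -0.    1.15 -0.24]
shift in tool axes [-0.001   0.0015  0.0009] turn 0.004
[0.5126738256465009, 0.24101601454169272, 0.18216714920903151] [-1.5135053267819811, -0.49454679846273886, 0.4961689480398144]
```

View pics/w5.png

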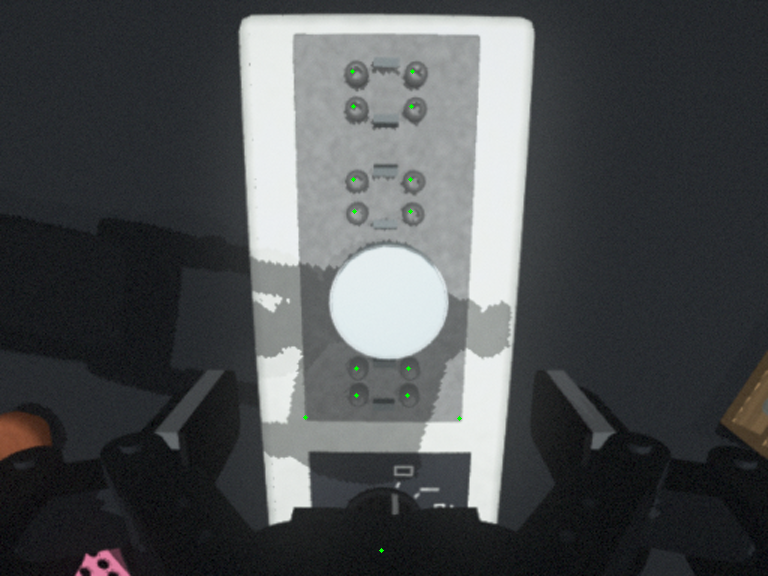

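Run:
```python
import cv2
a=cv2.imread("pics/w5f.png"); cv2.imwrite("pics/w5c.png",cv2.resize(a[15:285,190:325],None,fx=4,fy=4,interpolation=cv2.INTER_CUBIC)[:600]); cv2.imwrite("pics/w5d.png",cv2.resize(a[150:285,190:325],None,fx=4,fy=4,interpolation=cv2.INTER_CUBIC))
```

```text
(no output)
```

View pics/w5c.png

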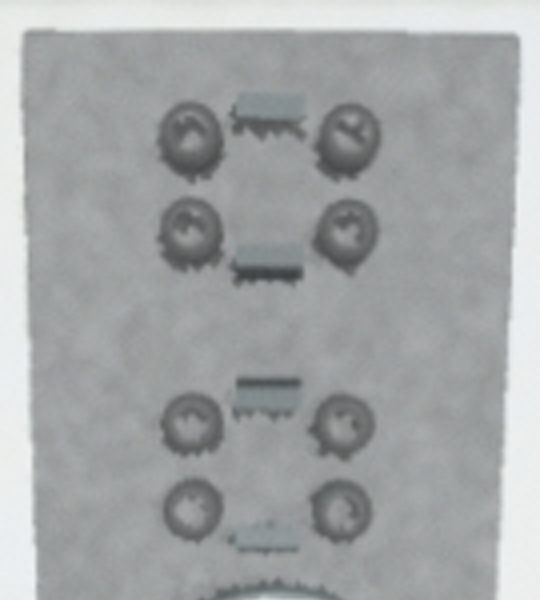

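View pics/w5d.png

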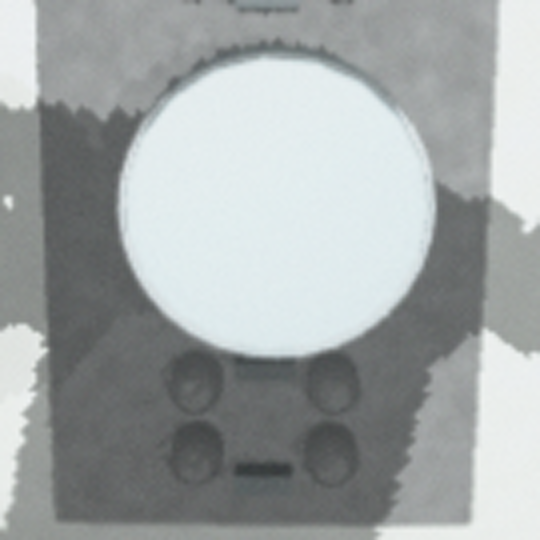

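```bash
cat > fit4.py <<'E'
from fit3 import *
M0=M
V=[ (P[1],U[1],M0),
 (([0.51267,0.24102,0.18217],[-1.5135053,-0.4945468,0.4961689]),
  np.r_[np.array([(190,128),(352,130),(191,224),(350,226),(191,417),(345,418),(193,503),(345,506),(22,32),(520,35)])/4+[189.6,14.6],
        np.array([(198,380),(330,380),(198,455),(330,455),(55,522),(472,524)])/4+[189.6,149.6]],
  np.array([[-14,138,81],[14,138,81],[-14,122,81],[14,122,81],[-14,88,81],[14,88,81],[-14,72,81],[14,72,81],[-45,157.5,70],[45,157.5,70],[-14,-12,81],[14,-12,81],[-14,-28,81],[14,-28,81],[-45,-47.5,70],[45,-47.5,70]])/1000)]
def res4(v,full=True):
    p=pm+v[:3]
    r=np.concatenate([(proj(camp(v,*q),Wm(p,m))-u).ravel() for q,u,m in V])
    sl=Wm(p,M0[6:7])[0,:2]-[.600,.119]
    return np.r_[r,sl/.0004,v[2]/.02,v[3:6]/.01,v[6:9]/.002] if full else r
if __name__=="__main__":
    q=least_squares(res4,np.zeros(9)); v=q.x; print(v.round(4)); print(res4(v,0).reshape(-1,2).round(1).tolist())
    p=pm+v[:3]; print("mixer",p.round(4)); print(Wm(p,np.array([[0,-20,70],[0,30,70],[0,80,70],[0,130,70],[0,-120,95]])/1000).round(4))
    np.save("mixer2.npy",p); np.save("tcor.npy",v[3:9])
    print("dish",back(camp(v,*V[1][0]),np.array([(278,207)])/4+[189.6,149.6],.097))
E
python3 fit4.py; python3 go.py 0.511 0.241 0.079 36.1
```

```text
[ 0.0008  0.0059  0.0036  0.0067 -0.0007  0.0064 -0.0005 -0.0042 -0.0015]
[[1.2, -1.2], [1.3, -0.3], [-0.4, 0.1], [-0.9, -0.1], [-1.3, 0.8], [-0.5, 0.6], [0.3, -0.3], [0.3, 0.3], [-0.5, 0.1], [0.1, -0.1], [-0.4, -0.3], [0.3, 0.1], [-0.1, 0.2], [-0.1, 0.5], [-0.5, 0.1], [0.7, -0.6], [-0.2, -0.6], [-0.7, 1.3], [1.0, 1.6], [-0.5, 0.5], [0.5, 0.9], [0.7, -1.9], [-0.4, -1.4]]
mixer [0.5294 0.2162 0.6269]
[[0.5411 0.2    0.07  ]
 [0.5118 0.2405 0.07  ]
 [0.4825 0.281  0.07  ]
 [0.4531 0.3215 0.07  ]
 [0.5998 0.119  0.095 ]]
dish [[0.51377537 0.24172112 0.097     ]]
t 9.9 pos [0.5128 0.2411 0.1824] yaw 36.22 tilt [-6.e-04 -1.e+00  2.e-04] F [0.4 0.8 0.5] w 1.0 q [ 0.4   0.1   1.89  0.    1.15 -0.24]
shift in tool axes [-0.0014  0.1034  0.001 ] turn 0.002
```

Emit:
arm_command([
  [0.001,0.04,0,0],
  [0,0.04,0,0],
  [0,0.02,0,0],
  [0,0.003,0,0],
  [0,0,0,0],
  [0,0,0,0],
])

```text
time: 10.65
tool_pos: [0.515, 0.2422, 0.0814]
tcp_rot: [-1.513, -0.496, 0.492]
wrist_force: [-0.4, 0.1, 0.2]
width: 1.0
```

```bash
python3 go.py 0.5138 0.2417 0.079 36.1
```

```text
t 10.65 pos [0.515  0.2422 0.0814] yaw 36.16 tilt [ 2.7e-03 -1.0e+00 -6.0e-04] F [-0.4  0.1  0.2] w 1.0 q [ 0.4   0.2   1.97 -0.    0.96 -0.24]
shift in tool axes [-0.0012  0.0024  0.0003] turn 0.001
```

Emit:
arm_command([
  [-0.001,0.001,0,0],
  [0,0,0,0],
  [0,0,0,0],
  [0,0,0,0],
  [0,0,0,0],
  [0,0,0,0],
], fingers=0.04, newtons=25)

```text
time: 11.4
tool_pos: [0.5133, 0.2413, 0.0796]
tcp_rot: [-1.514, -0.495, 0.494]
wrist_force: [-1.2, -2.1, 6.5]
width: 0.631
```

```bash
python3 st.py
```

```text
t 11.4 pos [0.5133 0.2413 0.0796] yaw 36.15 tilt [ 0.0007 -0.0002] Ftool [-2.2  -6.54 -0.97] Mtool [ 0.017 -0.007  0.308] w 53.9 q [ 0.4   0.2   1.98 -0.    0.96 -0.24]
```

Emit:
arm_command([
  [0,-0.03,0,0],
  [0,-0.05,0,0],
  [0,0,0,0],
])

```text
time: 11.78
tool_pos: [0.5163, 0.2426, 0.1636]
tcp_rot: [-1.513, -0.502, 0.487]
wrist_force: [0.4, 0.1, -1.1]
width: 0.629
```

```bash
python3 go.py 0.513 -0.459 0.14 36
python3 - <<'E'
from h import *
c=wcam(); cv2.imwrite("pics/w6.png",c["color"][:,:,::-1])
E
```

```text
t 11.78 pos [0.5163 0.2426 0.1636] yaw 36.15 tilt [ 0.0092 -1.     -0.0022] F [ 0.4  0.1 -1.1] w 0.629 q [ 0.4   0.11  1.91  0.    1.11 -0.24]
shift in tool axes [-0.4168  0.021  -0.5644] turn 0.003
```

View pics/w6.png

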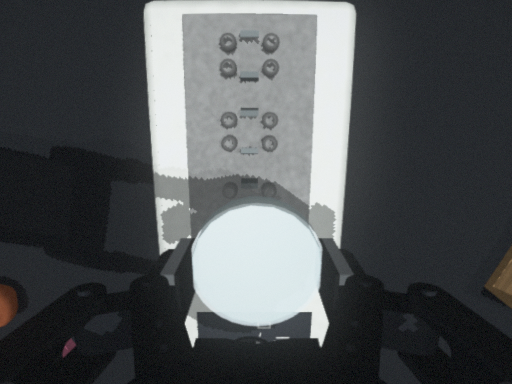

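Emit:
arm_command([
  [-0.016,0,-0.0217,0],
  [-0.032,0,-0.0434,0],
  [-0.032,0,-0.0434,0],
  [-0.032,0,-0.0434,0],
  [-0.032,0,-0.0434,0],
  [-0.032,0,-0.0434,0],
  [-0.032,0,-0.0434,0],
  [-0.032,0,-0.0434,0],
  [-0.032,0,-0.0434,0],
  [-0.032,0,-0.0434,0],
  [-0.032,0,-0.0434,0],
  [-0.032,0,-0.0434,0],
  [-0.032,0,-0.0434,0],
  [-0.016,0,-0.0217,0],
  [0,0,0,0],
  [0,0,0,0],
  [0,0,0,0],
])

```text
time: 13.95
tool_pos: [0.5098, -0.4583, 0.1581]
tcp_rot: [-1.512, -0.494, 0.495]
wrist_force: [0.4, -0.8, -0.4]
width: 0.63
```

```bash
python3 go.py 0.513 -0.459 0.14 36
python3 - <<'E'
from h import *
c=wcam(); cv2.imwrite("pics/w7.png",c["color"][:,:,::-1])
E
```

```text
t 13.95 pos [ 0.5098 -0.4583  0.1581] yaw 36.22 tilt [-0.     -1.      0.0015] F [ 0.4 -0.8 -0.4] w 0.63 q [-0.77  0.33  1.65  0.    1.16 -1.4 ]
shift in tool axes [ 0.0021  0.0181 -0.0025] turn 0.004
```

View pics/w7.png

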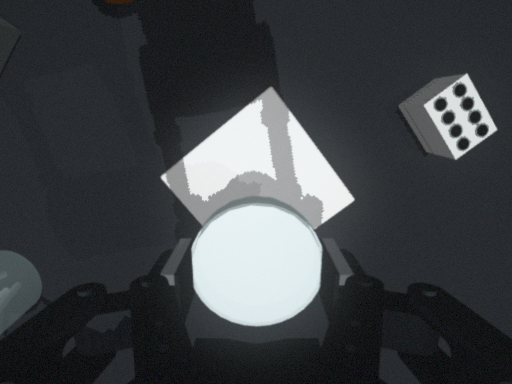

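```bash
python3 - <<'E'
from h import *
c=wcam(); T=back(c,[(163,178),(271,88),(354,199)],.006); print(T.round(4),np.linalg.norm(T[0]-T[1]),np.linalg.norm(T[1]-T[2]),(T[0]+T[2])/2)
E
python3 go.py 0.513 -0.459 0.0055 36
```

```text
[[ 0.4368 -0.5072  0.006 ]
 [ 0.4698 -0.3839  0.006 ]
 [ 0.5927 -0.4172  0.006 ]] 0.12762689181465217 0.1274048343798231 [ 0.51475793 -0.46222625  0.006     ]
t 14.05 pos [ 0.5102 -0.4586  0.1587] yaw 36.23 tilt [ 1.e-04 -1.e+00  4.e-04] F [-0.3  0.4 -0.4] w 0.631 q [-0.77  0.33  1.65  0.    1.16 -1.4 ]
shift in tool axes [ 0.002   0.1532 -0.0021] turn 0.004
```

Emit:
arm_command([
  [0.0015,0.05,-0.0055,0],
  [0,0.05,0,0],
  [0,0.035,0,0],
  [0,0.012,0,0],
  [0,0,0,0],
  [0,0,0,0],
])

```text
time: 14.8
tool_pos: [0.5158, -0.4646, 0.0142]
tcp_rot: [-1.517, -0.496, 0.493]
wrist_force: [0.3, -0.7, 0.7]
width: 0.63
```

```bash
python3 go.py 0.5147 -0.4622 0.0046 36
```

```text
t 14.8 pos [ 0.5158 -0.4646  0.0142] yaw 36.17 tilt [ 6.0e-04 -1.0e+00 -3.8e-03] F [ 0.3 -0.7  0.7] w 0.63 q [-0.77  0.49  1.73 -0.    0.92 -1.4 ]
shift in tool axes [0.0005 0.0096 0.0026] turn 0.003
```

Emit:
arm_command([
  [0,0.003,0,0],
  [0,0.002,0,0],
  [0,0.002,0,0],
  [0,0,0,0],
  [0,0,0,0],
])

```text
time: 15.42
tool_pos: [0.5144, -0.4635, 0.0048]
tcp_rot: [-1.514, -0.494, 0.494]
wrist_force: [-0.1, -1.1, -1.4]
width: 0.635
```

```bash
python3 st.py
```

```text
t 15.43 pos [ 0.5144 -0.4635  0.0048] yaw 36.15 tilt [-0. -0.] Ftool [-0.74  1.42 -0.77] Mtool [0.003 0.066 0.005] w 54.22 q [-0.77  0.5   1.73 -0.    0.91 -1.4 ]
```

Emit:
arm_command([
  [0,0.001,0,0],
  [0,0,0,0],
  [0,0,0,0],
])

```text
time: 15.8
tool_pos: [0.5144, -0.4635, 0.0047]
tcp_rot: [-1.514, -0.494, 0.494]
wrist_force: [-1.8, 0.6, 5.0]
width: 0.633
```

Emit:
arm_command([
  [0,0,0,0],
  [0,0,0,0],
  [0,-0.002,0,0],
  [0,-0.02,0,0],
  [0,-0.05,0,0],
  [0,-0.06,0,0],
  [0,0,0,0],
  [0,0,0,0],
], fingers=0.0854)

```text
time: 16.8
tool_pos: [0.5148, -0.4638, 0.1378]
tcp_rot: [-1.516, -0.495, 0.493]
wrist_force: [-0.5, -0.2, -0.6]
width: 1.003
```

```bash
python3 st.py
python3 - <<'E'
from h import *
c=wcam(); cv2.imwrite("pics/w8.png",c["color"][:,:,::-1])
E
```

```text
t 16.8 pos [ 0.5148 -0.4638  0.1378] yaw 36.15 tilt [ 0.0004 -0.0026] Ftool [-0.49  0.59  0.1 ] Mtool [ 0.006  0.032 -0.035] w 85.65 q [-0.77  0.36  1.65 -0.    1.12 -1.4 ]
```

View pics/w8.png

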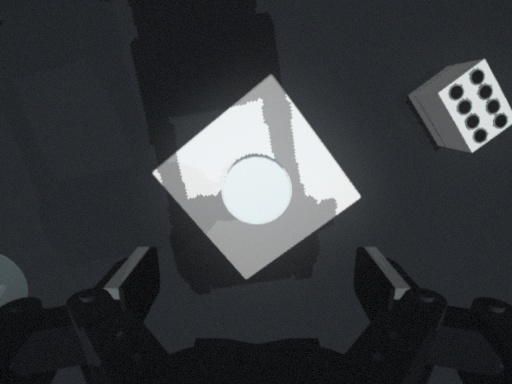

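```bash
python3 - <<'E'
from h import *
c=wcam(); print(back(c,[(478,103)],.048))
t=cam("top"); crop(t,225,140,405,290,4,"pics/t8.png")
E
python3 go.py 0.598 -0.317 0.15 -14.8
```

```text
[[ 0.59799053 -0.31253179  0.048     ]]
t 16.95 pos [ 0.5134 -0.4625  0.1341] yaw 36.15 tilt [-6.0e-04 -1.0e+00  3.1e-03] F [-0.3 -0.6 -0.7] w 0.998 q [-0.77  0.36  1.66 -0.    1.12 -1.4 ]
shift in tool axes [ 0.1541 -0.0158  0.0676] turn 0.889
```

View pics/t8.png

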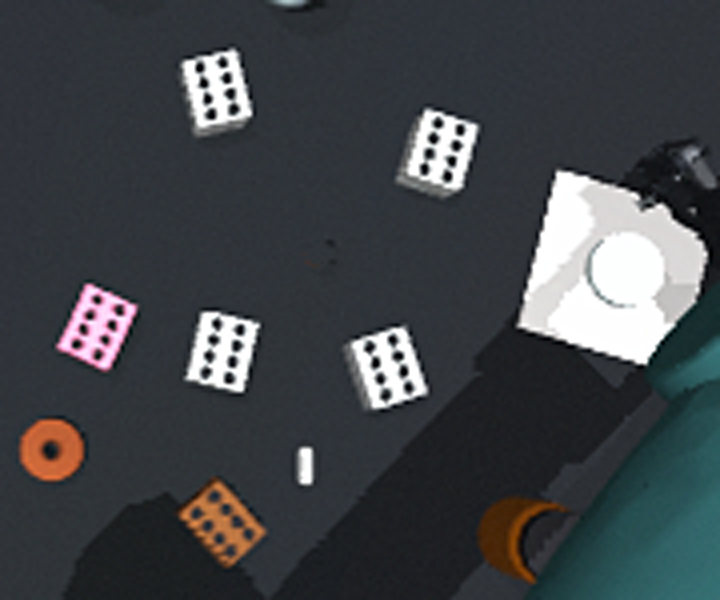

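Nothing has moved. The dish is on the tile. I'll move over block B.

Emit:
arm_command([
  [0.051,-0.005,0.022,0],
  [0.051,-0.005,0.022,0],
  [0.051,-0.005,0.024,0],
  [0,0,0,0.178],
  [0,0,0,0.178],
  [0,0,0,0.178],
  [0,0,0,0.178],
  [0,0,0,0.178],
  [0,0,0,0],
  [0,0,0,0],
  [0,0,0,0],
])

```text
time: 18.32
tool_pos: [0.5976, -0.3181, 0.1503]
tcp_rot: [-1.561, 0.203, -0.202]
wrist_force: [0.4, -0.1, 0.2]
width: 1.003
```

```bash
cat > look.py <<'E'
from h import *
import sys
from scipy.optimize import least_squares
# detect white block top via dark wells grid + fit outline in wrist view
def look(fn,approx,k=3):
    c=wcam(); u=proj(c,[[*approx,.048]])[0]; print("approx px",u.round(1))
    x0,y0=np.clip((u-[75,70]).astype(int),0,None); x1,y1=min(512,x0+150),min(384,y0+140)
    print("crop origin",x0,y0); crop(c,x0,y0,x1,y1,5 if k==3 else k,fn); np.save(fn+".npy",c["color"]); return c
if __name__=="__main__":
    import pickle
    c=look(sys.argv[1],(float(sys.argv[2]),float(sys.argv[3]))); pickle.dump(c,open("c.pkl","wb"))
    import go; s=sensors.read_state()
E
python3 st.py; python3 look.py pics/b1.png 0.598 -0.3145
```

```text
t 18.32 pos [ 0.5976 -0.3181  0.1503] yaw -14.75 tilt [-0.0007  0.0002] Ftool [ 0.4  -0.2  -0.03] Mtool [ 0.014 -0.046 -0.023] w 85.63 q [-0.53  0.32  1.68 -0.    1.14 -0.27]
approx px [256.9 191.3]
crop origin 181 121
```

View pics/b1.png

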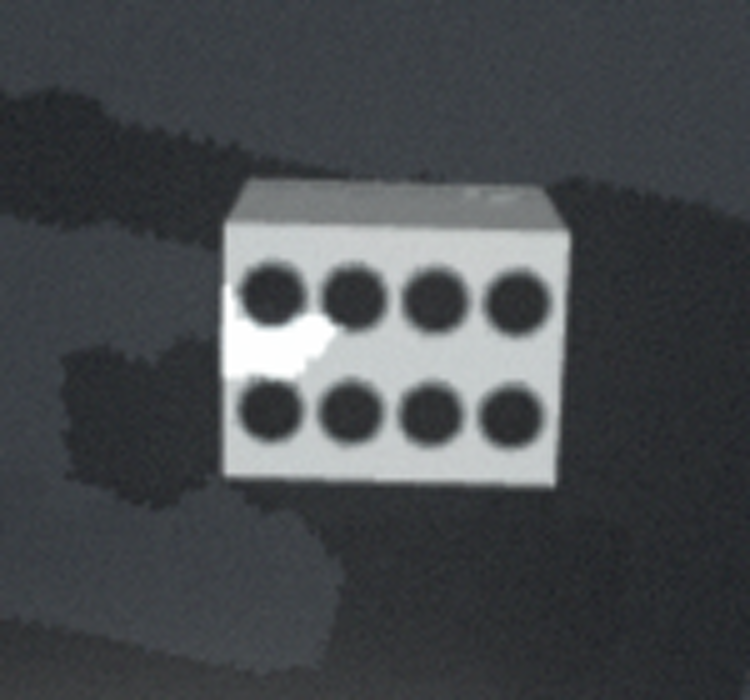

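```bash
cat > blk.py <<'E'
# usage: blk.py ox oy "x,y x,y x,y x,y" (crop coords k=5: TL TR BR BL; tool x = image right)
from h import *
import sys,pickle
from scipy.optimize import least_squares
c=pickle.load(open("c.pkl","rb")); o=np.array([float(sys.argv[1]),float(sys.argv[2])])
uv=(np.array([list(map(float,s.split(","))) for s in sys.argv[3].split()])+.5)/5-.5+o
zt=float(sys.argv[4]) if len(sys.argv)>4 else .048
s=sensors.read_state(); R=Ro.from_rotvec(s["tcp_rot"]).as_matrix(); ty=np.arctan2(R[1,0],R[0,0])
P0=back(c,uv,zt); print("edges mm",[round(1000*np.linalg.norm(P0[i]-P0[i-1]),1) for i in range(4)])
M=np.array([[-26,20],[26,20],[26,-20],[-26,-20]])/1000
def r(p):
    cc,ss=np.cos(p[2]),np.sin(p[2]); W=np.c_[p[0]+cc*M[:,0]-ss*M[:,1],p[1]+ss*M[:,0]+cc*M[:,1],np.full(4,zt)]
    return (proj(c,W)-uv).ravel()
q=least_squares(r,[*P0.mean(0)[:2],ty]); print("block",q.x[:2].round(4),"yaw",np.degrees(q.x[2]).round(2),"res px",np.abs(q.fun).max().round(2))
from go import go
go(q.x[0],q.x[1],float(sys.argv[5]) if len(sys.argv)>5 else .02,np.degrees(q.x[2]))
E
python3 blk.py 181 121 "226,222 570,234 556,487 225,477"
```

```text
edges mm [np.float64(40.8), np.float64(52.5), np.float64(40.5), np.float64(52.5)]
block [ 0.5998 -0.3156] yaw -16.35 res px 0.53
t 18.38 pos [ 0.5977 -0.3182  0.1505] yaw -14.77 tilt [-4.e-04 -1.e+00  1.e-04] F [ 0.9 -0.4 -0. ] w 0.998 q [-0.53  0.32  1.68 -0.    1.14 -0.27]
shift in tool axes [0.0014 0.1305 0.0031] turn 0.028
```

Emit:
arm_command([
  [0.0015,0.04,0.003,0.028],
  [0,0.05,0,0],
  [0,0.035,0,0],
  [0,0.011,0,0],
  [0,0,0,0],
  [0,0,0,0],
])

```text
time: 19.12
tool_pos: [0.6017, -0.3167, 0.017]
tcp_rot: [-1.56, 0.222, -0.228]
wrist_force: [0.4, -0.4, 0.2]
width: 1.0
```

Emit:
arm_command([
  [0,0,0,0],
  [0,0,0,0],
  [0,0,0,0],
  [0,0,0,0],
  [0,0,0,0],
  [0,0,0,0],
], fingers=0.04, newtons=60)

```text
time: 19.88
tool_pos: [0.6012, -0.3164, 0.0165]
tcp_rot: [-1.56, 0.223, -0.227]
wrist_force: [0.1, -0.8, 6.5]
width: 0.601
```

```bash
python3 st.py
```

```text
t 19.88 pos [ 0.6012 -0.3164  0.0165] yaw -16.44 tilt [ 0.0026 -0.0007] Ftool [ 0.32 -6.54 -0.77] Mtool [0.018 0.006 0.136] w 51.35 q [-0.52  0.46  1.76 -0.    0.91 -0.23]
```

Emit:
arm_command([
  [0,-0.02,0,0],
  [0,-0.05,0,0],
  [0,-0.06,0,0],
  [0,-0.01,0,-0.1826],
  [0,0,0,-0.1826],
  [0,0,0,-0.1826],
  [0,0,0,-0.1826],
  [0,0,0,-0.1826],
  [0,0,0,0],
])

```text
time: 21.0
tool_pos: [0.5998, -0.3156, 0.1553]
tcp_rot: [-1.515, -0.489, 0.489]
wrist_force: [-0.3, -0.6, -1.3]
width: 0.597
```

```bash
python3 go.py .4531 .3215 .15 35.92
```

```text
t 21.0 pos [ 0.5998 -0.3156  0.1553] yaw 35.76 tilt [-1.e-04 -1.e+00  1.e-04] F [-0.3 -0.6 -1.3] w 0.597 q [-0.52  0.32  1.67 -0.    1.15 -1.15]
shift in tool axes [0.2532 0.0053 0.6027] turn -0.003
```

Emit:
arm_command([
  [0.0106,0,0.0251,0],
  [0.0211,0,0.0502,0],
  [0.0211,0,0.0502,0],
  [0.0211,0,0.0502,0],
  [0.0211,0,0.0502,0],
  [0.0211,0,0.0502,0],
  [0.0211,0,0.0502,0],
  [0.0211,0,0.0502,0],
  [0.0211,0,0.0502,0],
  [0.0211,0,0.0502,0],
  [0.0211,0,0.0502,0],
  [0.0211,0,0.0502,0],
  [0.0106,0,0.0251,-0.003],
  [0,0,0,0],
  [0,0,0,0],
  [0,0,0,0],
])

```text
time: 23.0
tool_pos: [0.4526, 0.3197, 0.1548]
tcp_rot: [-1.515, -0.491, 0.491]
wrist_force: [0.3, -1.0, -0.6]
width: 0.603
```

```bash
python3 go.py .4531 .3215 .0995 35.92;  python3 - <<'E'
from h import *
from fit3 import Wm
c=wcam(); p=np.load("mixer2.npy"); S=sensors.read_state()
st=np.array([[sx*14,y+sy*8,81] for y in(-20,30,80,130) for sx in(-1,1) for sy in(-1,1)]+[[45,157.5,70],[-45,157.5,70],[75,170,64]])/1000
a=p[2]; cc=S["tool_pos"][:2]; 
bt=[[cc[0]+np.cos(a)*x-np.sin(a)*y,cc[1]+np.sin(a)*x+np.cos(a)*y,S["tool_pos"][2]-.0165+.048] for x in(-.026,.026) for y in(-.02,.02)]
crop(c,0,0,512,384,1.5,"pics/w9.png",proj(c,np.r_[Wm(p,st),bt]))
E
```

```text
t 23.0 pos [0.4526 0.3197 0.1548] yaw 35.91 tilt [-3.e-04 -1.e+00 -3.e-04] F [ 0.3 -1.  -0.6] w 0.603 q [ 0.57  0.1   1.95 -0.    1.1  -0.06]
shift in tool axes [0.0015 0.0553 0.0012] turn -0.0
```

View pics/w9.png

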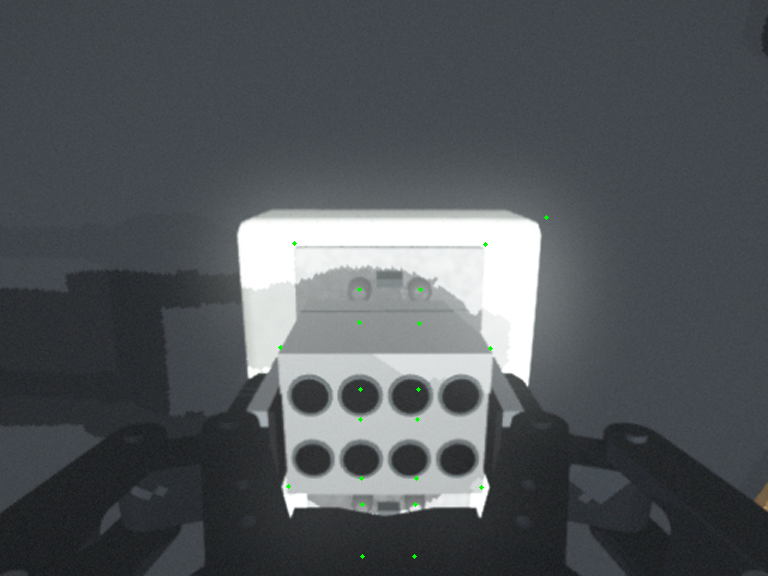

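```bash
cat > held.py <<'E'
# usage: held.py ox oy k "TL TR BR BL" : pose of held block in tool frame (x,z offsets, top height over TCP, yaw)
from h import *
import sys
from scipy.optimize import least_squares
c=wcam(); o=np.array([float(sys.argv[1]),float(sys.argv[2])]);k=float(sys.argv[3])
uv=(np.array([list(map(float,s.split(","))) for s in sys.argv[4].split()])+.5)/k-.5+o
s=sensors.read_state(); R=Ro.from_rotvec(s["tcp_rot"]).as_matrix()
M=np.array([[-26,20],[26,20],[26,-20],[-26,-20]])/1000
def r(v):
    cc,ss=np.cos(v[3]),np.sin(v[3]); L=np.c_[v[0]+cc*M[:,0]-ss*M[:,1],np.full(4,-v[2]),v[1]+ss*M[:,0]+cc*M[:,1]]
    return (proj(c,L@R.T+s["tool_pos"])-uv).ravel()
q=least_squares(r,[0,0,.03,0]); print("x,z,top above TCP (mm)",(1000*q.x[:3]).round(1),"yaw deg",np.degrees(q.x[3]).round(2),"res",np.abs(q.fun).max().round(2))
q=least_squares(lambda v:r([v[0],v[1],.0315,v[2]]),[0,0,0]); print("fixed top: x,z",(1000*q.x[:2]).round(1),np.degrees(q.x[2]).round(2),np.abs(q.fun).max().round(2))
E
python3 held.py 0 0 1.5 "279,353 492,353 487,493 285,493"
```

```text
x,z,top above TCP (mm) [ 0.3 -0.1 34.8] yaw deg 0.28 res 1.82
fixed top: x,z [ 0.3 -1.8] 0.28 3.57
```

Emit:
arm_command([
  [0.0015,0.02,0.002,0],
  [0,0.025,0,0],
  [0,0.009,0,0],
  [0,0,0,0],
  [0,0,0,0],
  [0,0,0,0],
])

```text
time: 23.9
tool_pos: [0.4532, 0.3238, 0.102]
tcp_rot: [-1.514, -0.494, 0.491]
wrist_force: [-0.1, -0.1, -1.7]
width: 0.599
```

```bash
python3 st.py; python3 go.py .4531 .3215 .0865 35.92
```

```text
t 23.9 pos [0.4532 0.3238 0.102 ] yaw 36.03 tilt [ 0.0021 -0.0001] Ftool [-0.11  1.65 -0.02] Mtool [ 0.015 -0.008  0.022] w 51.19 q [ 0.58  0.16  1.99 -0.    1.   -0.05]
t 23.9 pos [0.4532 0.3238 0.102 ] yaw 36.03 tilt [ 2.1e-03 -1.0e+00 -1.0e-04] F [-0.1 -0.1 -1.7] w 0.599 q [ 0.58  0.16  1.99 -0.    1.   -0.05]
shift in tool axes [-0.0014  0.0155 -0.0018] turn 0.002
```

Emit:
arm_command([
  [-0.001,0.002,-0.001,0],
  [0,0.002,0,0],
  [0,0.002,0,0],
  [0,0.002,0,0],
  [0,0,0,0],
  [0,0,0,0],
])

```text
time: 24.65
tool_pos: [0.4524, 0.3222, 0.0957]
tcp_rot: [-1.514, -0.493, 0.492]
wrist_force: [-6.5, -3.1, 16.8]
width: 0.596
```

```bash
python3 st.py
```

```text
t 24.65 pos [0.4524 0.3222 0.0957] yaw 36.04 tilt [ 0.0003 -0.0001] Ftool [ -7.07 -16.8    1.27] Mtool [-0.085  0.127  1.342] w 50.88 q [ 0.57  0.16  1.99 -0.    0.99 -0.05]
```

Emit:
arm_command([
  [-0.0015,-0.001,0,0],
  [0,0,0,0],
  [0,0.001,0,0],
  [0,0,0,0],
  [0,0,0,0],
])

```text
time: 25.28
tool_pos: [0.4522, 0.3221, 0.0958]
tcp_rot: [-1.513, -0.495, 0.49]
wrist_force: [-2.9, -1.4, 13.4]
width: 0.598
```

```bash
python3 st.py;  python3 - <<'E'
from h import *
c=wcam(); crop(c,0,0,512,384,1.5,"pics/w10.png")
for n,b in(("top",(95,140,225,255)),("side",(135,115,265,195))):
    t=cam(n); crop(t,*b,6,f"pics/{n}10.png")
E
```

```text
t 25.27 pos [0.4522 0.3221 0.0958] yaw 36.04 tilt [ 0.0032 -0.0002] Ftool [ -3.15 -13.4    0.63] Mtool [-0.132  0.098  0.747] w 51.08 q [ 0.57  0.16  1.99  0.    0.98 -0.06]
```

View pics/side10.png

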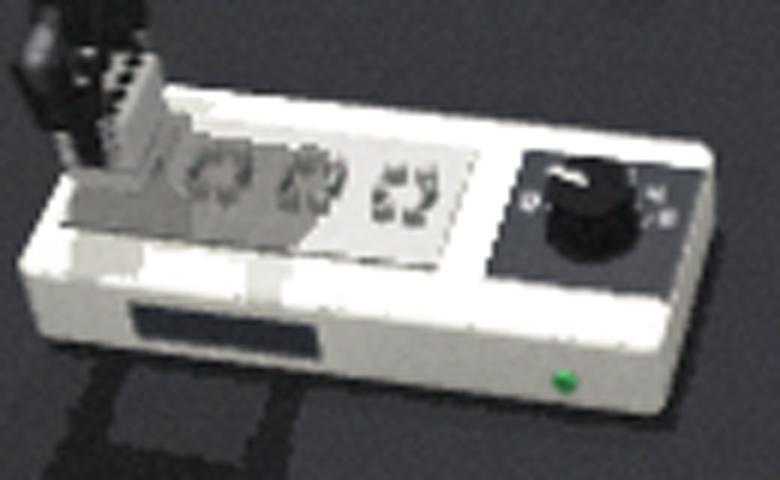

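Emit:
arm_command([
  [-0.0005,0.002,0,0],
  [0,0,0,0],
  [0,0.001,0,0],
  [0,0,0,0],
])

```text
time: 25.92
tool_pos: [0.4523, 0.3222, 0.0954]
tcp_rot: [-1.513, -0.496, 0.489]
wrist_force: [-7.4, -4.6, 27.0]
width: 0.597
```

```bash
python3 st.py
```

```text
t 25.93 pos [0.4523 0.3222 0.0954] yaw 36.04 tilt [ 0.0044 -0.0002] Ftool [ -8.55 -27.07   0.66] Mtool [-0.158  0.14   1.638] w 50.99 q [ 0.57  0.16  2.    0.    0.98 -0.06]
```

View pics/w10.png

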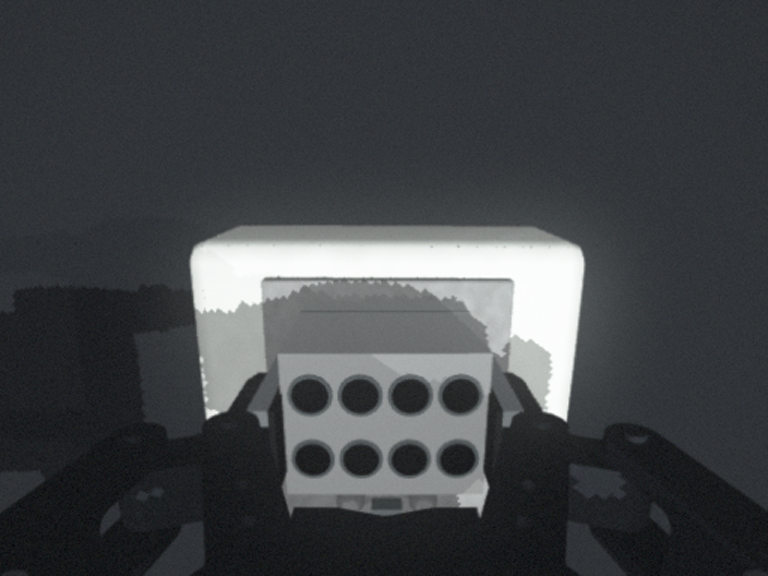

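```bash
python3 - <<'E'
from h import *
c=wcam(); p=np.load("mixer2.npy")
def mx(P):
    d=P[:,:2]-p[:2]; a=p[2]; return np.c_[np.cos(a)*d[:,0]+np.sin(a)*d[:,1],-np.sin(a)*d[:,0]+np.cos(a)*d[:,1]]*1000
print("strip corners",mx(back(c,np.array([(263,279),(513,279)])/1.5-.2,.070)).round(1), "exp +-45,157.5")
for z in (.077,.079,.081): print("block bottom front",z,mx(back(c,np.array([(302,311),(465,311)])/1.5-.2,z)).round(1),"exp -+26,150")
for z in (.125,.127,.129): print("block top",z,mx(back(c,np.array([(278,353),(492,353),(487,493),(285,493)])/1.5-.2,z)).round(1))
crop(c,150,140,370,350,3.6,"pics/w10c.png")
E
python3 held.py 0 0 1.5 "278,353 492,353 487,493 285,493"
```

```text
strip corners [[-44.  155.6]
 [ 45.3 156. ]] exp +-45,157.5
block bottom front 0.077 [[-29.2 145.8]
 [ 27.4 146.1]] exp -+26,150
block bottom front 0.079 [[-28.9 146.4]
 [ 27.1 146.7]] exp -+26,150
block bottom front 0.081 [[-28.5 147. ]
 [ 26.8 147.2]] exp -+26,150
block top 0.125 [[-27.3 148.8]
 [ 26.7 149. ]
 [ 28.1 107.6]
 [-27.8 107.3]]
block top 0.127 [[-26.8 149.6]
 [ 26.2 149.8]
 [ 27.6 109.1]
 [-27.3 108.8]]
block top 0.129 [[-26.4 150.3]
 [ 25.8 150.6]
 [ 27.1 110.6]
 [-26.8 110.3]]
x,z,top above TCP (mm) [ 0.3  0.1 34.9] yaw deg 0.37 res 1.8
fixed top: x,z [ 0.2 -1.7] 0.37 3.64
```

View pics/w10c.png

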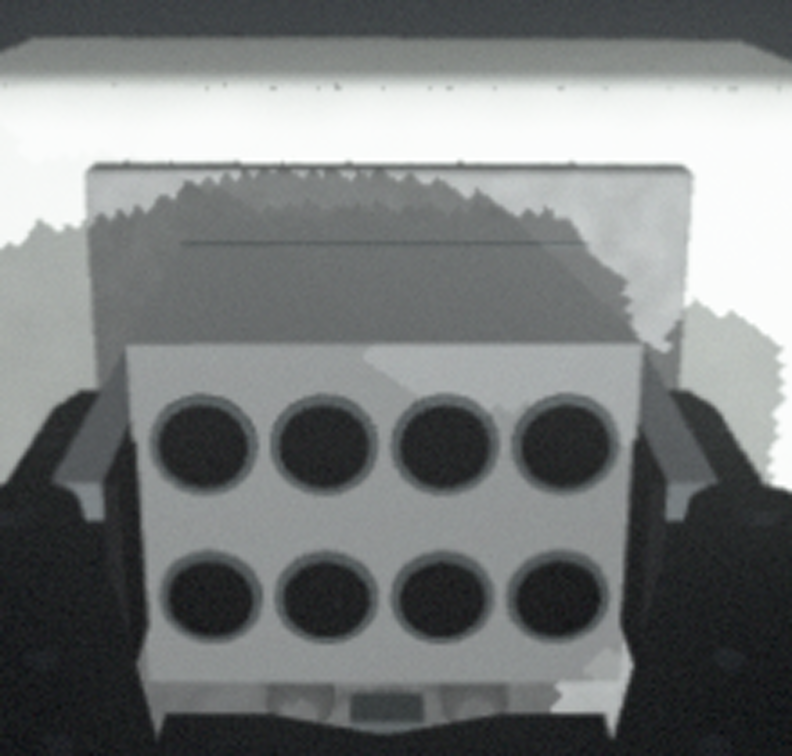

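Run:
```python
from h import *
c=wcam(); s=sensors.read_state(); R=Ro.from_rotvec(s["tcp_rot"]).as_matrix()
for top in (.0315,.035):
    L=np.array([[x,-h,.02] for h in (top,top-.036,top-.048) for x in(-.026,.026)])
    u=proj(c,L@R.T+s["tool_pos"]); print(((u-[150,140])*3.6).round(0).tolist())
```

```text
[[130.0, 329.0], [634.0, 331.0], [187.0, 234.0], [580.0, 235.0], [201.0, 211.0], [567.0, 212.0]]
[[122.0, 341.0], [641.0, 343.0], [183.0, 241.0], [584.0, 242.0], [197.0, 217.0], [571.0, 218.0]]
```

Emit:
arm_command([
  [0,-0.006,0,0],
  [0,-0.003,0,0],
  [0.001,0,-0.002,0],
  [0,0,0,0],
  [0,0,0,0],
  [0,0,0,0],
])

```text
time: 26.82
tool_pos: [0.4523, 0.3196, 0.0984]
tcp_rot: [-1.514, -0.492, 0.493]
wrist_force: [0.3, -0.4, -0.1]
width: 0.602
```

```bash
python3 st.py
python3 - <<'E'
from h import *
c=wcam(); crop(c,150,140,370,350,3.6,"pics/w11c.png")
p=np.load("mixer2.npy")
def mx(P):
    d=P[:,:2]-p[:2]; a=p[2]; return np.c_[np.cos(a)*d[:,0]+np.sin(a)*d[:,1],-np.sin(a)*d[:,0]+np.cos(a)*d[:,1]]*1000
print(mx(sensors.read_state()["tool_pos"][None]))
E
```

```text
t 26.82 pos [0.4523 0.3196 0.0984] yaw 36.04 tilt [-0.0007  0.0001] Ftool [ 0.    0.06 -0.45] Mtool [-0.052 -0.037  0.023] w 51.39 q [ 0.57  0.16  1.99  0.    0.99 -0.06]
[[ -1.68896237 128.97231012]]
```

View pics/w11c.png

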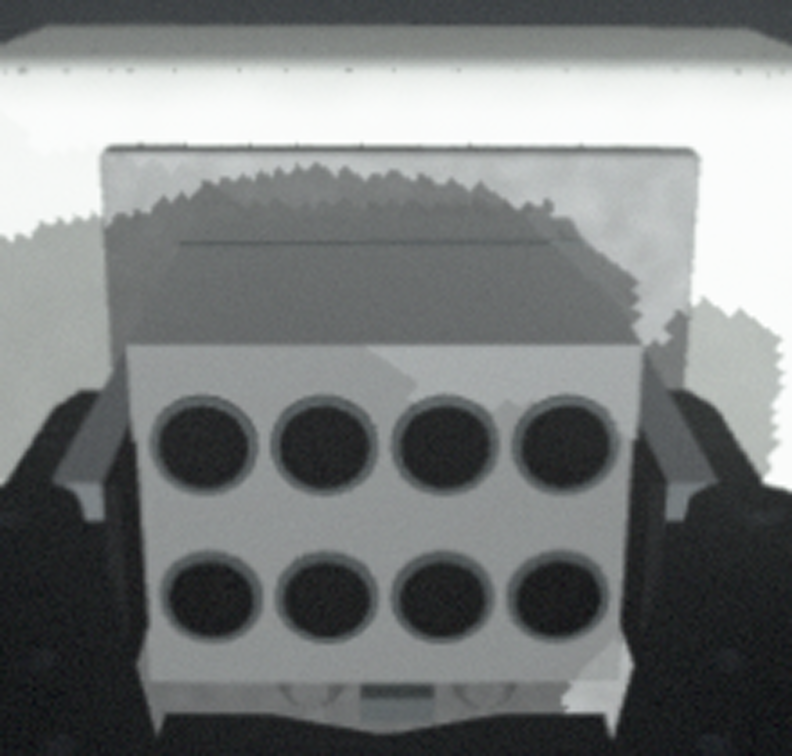

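Emit:
arm_command([
  [0.002,0,-0.0005,0],
  [0,0,0,0],
  [0,0.002,0,0],
  [0,0.002,0,0],
  [0,0.002,0,0],
  [0,0,0,0],
  [0,0,0,0],
])

```text
time: 27.75
tool_pos: [0.4545, 0.3204, 0.0927]
tcp_rot: [-1.514, -0.493, 0.492]
wrist_force: [1.1, -0.3, -1.9]
width: 0.604
```

```bash
cat >> st.py <<'E'
p=np.load("mixer2.npy"); d=s["tool_pos"][:2]-p[:2]; a=p[2]
print("mixer xy mm",(1000*(np.cos(a)*d[0]+np.sin(a)*d[1])).round(1),(1000*(-np.sin(a)*d[0]+np.cos(a)*d[1])).round(1))
E
python3 st.py
```

```text
t 27.75 pos [0.4545 0.3204 0.0927] yaw 36.04 tilt [ 0.0001 -0.0003] Ftool [ 0.7   1.91 -0.92] Mtool [-0.169 -0.013 -0.091] w 51.57 q [ 0.57  0.17  1.99 -0.    0.98 -0.06]
mixer xy mm 0.5 128.3
```

Emit:
arm_command([
  [0,0.002,0,0],
  [0,0.002,0,0],
  [0,0.002,0,0],
  [0,0,0,0],
  [0,0,0,0],
])

```text
time: 28.38
tool_pos: [0.4548, 0.3209, 0.087]
tcp_rot: [-1.514, -0.493, 0.492]
wrist_force: [1.9, 0.6, 2.1]
width: 0.597
```

```bash
python3 st.py
```

```text
t 28.38 pos [0.4548 0.3209 0.087 ] yaw 36.04 tilt [0.0011 0.    ] Ftool [ 1.87 -2.09 -0.61] Mtool [-0.084  0.003 -0.283] w 51.01 q [ 0.57  0.18  2.    0.    0.97 -0.06]
mixer xy mm 1.0 128.5
```

Emit:
arm_command([
  [-0.0005,0.002,0,0],
  [0,0.001,0,0],
  [0,0,0,0],
  [0,0,0,0],
])

```text
time: 28.88
tool_pos: [0.4548, 0.3208, 0.0864]
tcp_rot: [-1.514, -0.494, 0.491]
wrist_force: [-3.4, -2.2, 15.3]
width: 0.599
```

```bash
python3 st.py
```

```text
t 28.88 pos [0.4548 0.3208 0.0864] yaw 36.04 tilt [ 0.0018 -0.0001] Ftool [ -4.02 -15.29   0.23] Mtool [-0.017  0.043  0.7  ] w 51.17 q [ 0.57  0.18  2.    0.    0.97 -0.06]
mixer xy mm 0.9 128.5
```

Emit:
arm_command([
  [0,0.002,0,0],
  [0,0.001,0,0],
  [0,0,0,0],
  [0,0,0,0],
])

```text
time: 29.38
tool_pos: [0.4549, 0.3208, 0.0863]
tcp_rot: [-1.514, -0.494, 0.491]
wrist_force: [-10.4, -6.7, 34.0]
width: 0.6
```

```bash
python3 st.py
```

```text
t 29.38 pos [0.4549 0.3208 0.0863] yaw 36.04 tilt [ 0.0016 -0.0001] Ftool [-12.31 -34.01   0.7 ] Mtool [0.05  0.007 2.068] w 51.21 q [ 0.57  0.18  2.   -0.    0.97 -0.06]
mixer xy mm 1.0 128.5
```

Emit:
arm_command([
  [0,-0.004,0,0],
  [0,0,0,0],
])

```text
time: 29.62
tool_pos: [0.4546, 0.3207, 0.0864]
tcp_rot: [-1.514, -0.494, 0.491]
wrist_force: [-1.7, -1.9, 12.6]
width: 0.602
```

Emit:
arm_command([
  [0,0,0,0],
  [0,0,0,0],
  [0,0,0,0],
  [0,-0.03,0,0],
  [0,-0.05,0,0],
  [0,-0.03,0,0],
  [0,0,0,0],
  [0,0,0,0],
], fingers=0.0854)

```text
time: 30.62
tool_pos: [0.4533, 0.3198, 0.1934]
tcp_rot: [-1.515, -0.491, 0.494]
wrist_force: [-0.2, 0.6, 0.0]
width: 1.002
```

```bash
python3 st.py
python3 - <<'E'
from h import *
from fit3 import Wm
c=wcam(); p=np.load("mixer2.npy")
st=np.array([[sx*26,130+sy*20,118] for sx in(-1,1) for sy in(-1,1)]+[[sx*26,150,70] for sx in(-1,1)]+[[sx*14,y+sy*8,81] for y in(-20,30,80) for sx in(-1,1) for sy in(-1,1)]+[[45,157.5,70],[-45,157.5,70]])/1000
crop(c,0,0,512,384,1.5,"pics/w12.png",proj(c,Wm(p,st)))
t=cam("side"); crop(t,135,115,265,195,6,"pics/s12.png")
t=cam("top"); crop(t,95,110,405,290,2.5,"pics/t12.png")
E
```

```text
t 30.62 pos [0.4533 0.3198 0.1934] yaw 36.04 tilt [-0.002   0.0001] Ftool [ 0.2  -0.01  0.64] Mtool [-0.031  0.063 -0.007] w 85.53 q [ 0.57  0.07  1.9   0.    1.17 -0.06]
mixer xy mm -0.9 128.5
```

View pics/w12.png

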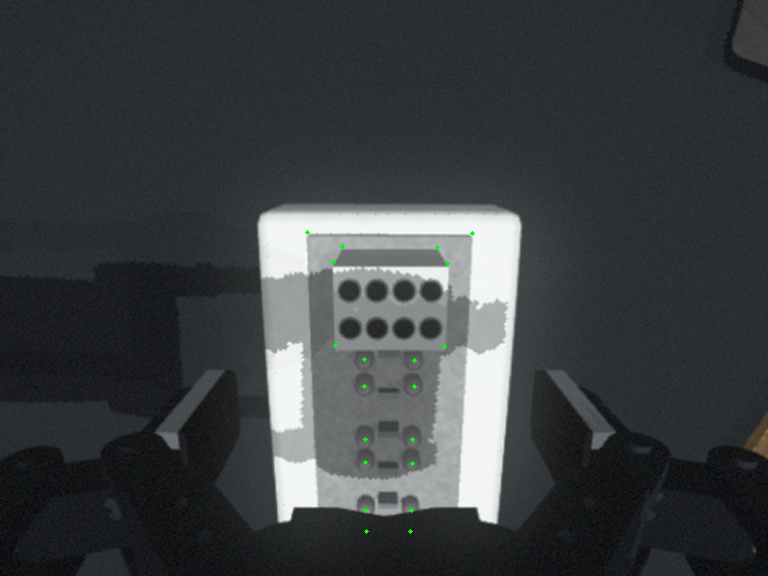

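View pics/t12.png

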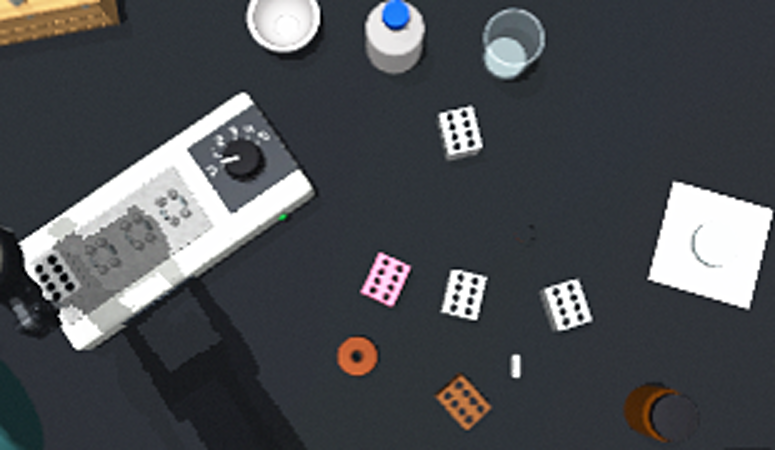

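```bash
python3 go.py .4463 -.1474 .15 -12.8
```

```text
t 30.82 pos [0.453  0.3196 0.1928] yaw 36.04 tilt [-3.4e-03 -1.0e+00  2.0e-04] F [ 0.4 -0.6  0.6] w 0.997 q [ 0.57  0.07  1.9   0.    1.17 -0.06]
shift in tool axes [-0.2801  0.0437 -0.3737] turn 0.852
```

Emit:
arm_command([
  [-0.0311,0.0044,-0.0415,0],
  [-0.0311,0.0044,-0.0415,0],
  [-0.0311,0.0044,-0.0415,0],
  [-0.0311,0.0044,-0.0415,0],
  [-0.0311,0.0044,-0.0415,0],
  [-0.0311,0.0044,-0.0415,0],
  [-0.0311,0.0044,-0.0415,0],
  [-0.0311,0.0044,-0.0415,0],
  [-0.0311,0.0044,-0.0415,0],
  [0,0,0,0.17],
  [0,0,0,0.17],
  [0,0,0,0.17],
  [0,0,0,0.17],
  [0,0,0,0.172],
  [0,0,0,0],
  [0,0,0,0],
  [0,0,0,0],
])

```text
time: 32.95
tool_pos: [0.4473, -0.1464, 0.155]
tcp_rot: [-1.564, 0.174, -0.174]
wrist_force: [0.8, 0.4, 0.9]
width: 1.004
```

```bash
python3 st.py; python3 look.py pics/b2.png 0.4463 -0.1474
```

```text
t 32.95 pos [ 0.4473 -0.1464  0.155 ] yaw -12.69 tilt [-0.0003  0.0001] Ftool [ 0.68 -0.85  0.57] Mtool [ 0.016 -0.032 -0.007] w 85.72 q [-0.37 -0.06  2.11  0.    1.1  -0.15]
mixer xy mm -279.2 -245.5
approx px [256.5 195.9]
crop origin 181 125
```

View pics/b2.png

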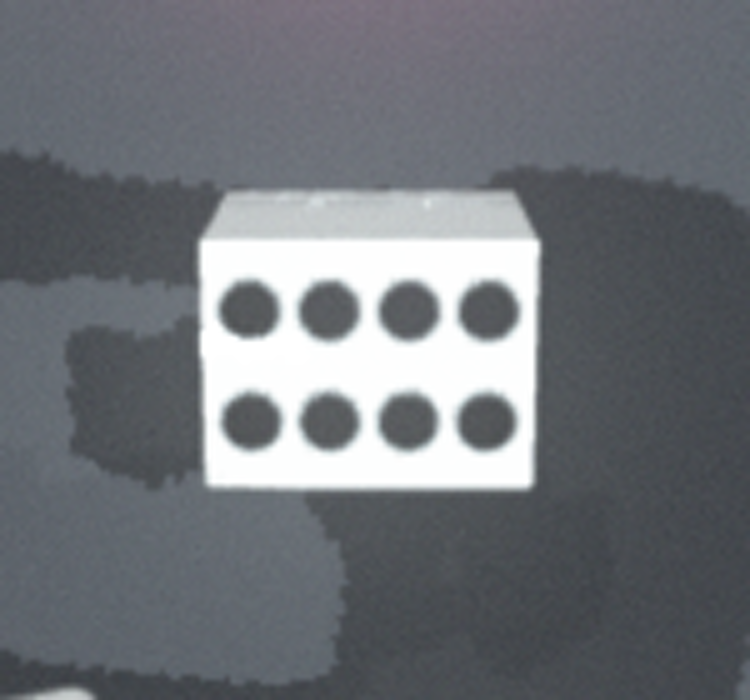

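```bash
python3 blk.py 181 125 "200,240 541,239 535,488 206,488" .048 .016
```

```text
edges mm [np.float64(40.8), np.float64(53.2), np.float64(40.9), np.float64(53.4)]
block [ 0.4445 -0.1486] yaw -12.5 res px 0.92
t 33.0 pos [ 0.4474 -0.1464  0.155 ] yaw -12.7 tilt [-2.e-04 -1.e+00  0.e+00] F [-0.1  0.4 -0.2] w 0.999 q [-0.37 -0.06  2.11  0.    1.1  -0.15]
shift in tool axes [-0.0022  0.1391 -0.0028] turn -0.004
```

Emit:
arm_command([
  [-0.002,0.04,-0.003,-0.004],
  [0,0.05,0,0],
  [0,0.035,0,0],
  [0,0.014,0,0],
  [0,0,0,0],
  [0,0,0,0],
])

```text
time: 33.75
tool_pos: [0.4464, -0.1495, 0.0177]
tcp_rot: [-1.565, 0.17, -0.174]
wrist_force: [0.3, 0.1, -0.4]
width: 1.002
```

Emit:
arm_command([
  [0,0,0,0],
  [0,0,0,0],
  [0,0,0,0],
  [0,0,0,0],
  [0,0,0,0],
  [0,0,0,0],
], fingers=0.04, newtons=60)

```text
time: 34.5
tool_pos: [0.4461, -0.1495, 0.0175]
tcp_rot: [-1.565, 0.17, -0.174]
wrist_force: [-0.3, 0.4, 6.5]
width: 0.601
```

```bash
python3 st.py
```

```text
t 34.5 pos [ 0.4461 -0.1495  0.0175] yaw -12.55 tilt [ 0.0025 -0.0004] Ftool [-0.33 -6.53  0.28] Mtool [ 0.005 -0.038  0.159] w 51.3 q [-0.38  0.12  2.22 -0.    0.8  -0.16]
mixer xy mm -282.0 -247.3
```

Emit:
arm_command([
  [0,-0.02,0,0],
  [0,-0.05,0,0],
  [0,-0.06,0,0],
  [0,-0.01,0,-0.169],
  [0,0,0,-0.169],
  [0,0,0,-0.169],
  [0,0,0,-0.169],
  [0,0,0,-0.17],
  [0,0,0,0],
])

```text
time: 35.62
tool_pos: [0.4444, -0.1488, 0.1559]
tcp_rot: [-1.514, -0.489, 0.49]
wrist_force: [0.9, 0.7, -1.4]
width: 0.597
```

```bash
python3 go.py .484 .2802 .155 35.92
```

```text
t 35.62 pos [ 0.4444 -0.1488  0.1559] yaw 35.82 tilt [-4.e-04 -1.e+00  6.e-04] F [ 0.9  0.7 -1.4] w 0.597 q [-0.38 -0.07  2.11  0.    1.1  -1.  ]
shift in tool axes [0.2832 0.001  0.3247] turn -0.002
```

Emit:
arm_command([
  [0.0177,0,0.0203,0],
  [0.0354,0,0.0406,0],
  [0.0354,0,0.0406,0],
  [0.0354,0,0.0406,0],
  [0.0354,0,0.0406,0],
  [0.0354,0,0.0406,0],
  [0.0354,0,0.0406,0],
  [0.0354,0,0.0406,0],
  [0.0177,0,0.0203,-0.002],
  [0,0,0,0],
  [0,0,0,0],
  [0,0,0,0],
])

```text
time: 37.12
tool_pos: [0.4834, 0.279, 0.156]
tcp_rot: [-1.515, -0.49, 0.491]
wrist_force: [-0.3, -0.6, -1.4]
width: 0.596
```

```bash
python3 st.py;python3 go.py .484 .2802 .101 35.92
```

```text
t 37.12 pos [0.4834 0.279  0.156 ] yaw 35.92 tilt [-0.0007 -0.0002] Ftool [-0.57  1.37 -0.29] Mtool [ 0.048 -0.018 -0.028] w 50.92 q [ 0.48  0.1   1.94 -0.    1.1  -0.15]
mixer xy mm -0.4 77.8
t 37.12 pos [0.4834 0.279  0.156 ] yaw 35.92 tilt [-7.e-04 -1.e+00 -2.e-04] F [-0.3 -0.6 -1.4] w 0.596 q [ 0.48  0.1   1.94 -0.    1.1  -0.15]
shift in tool axes [0.0012 0.055  0.0006] turn -0.0
```

Emit:
arm_command([
  [0,0.02,0,0],
  [0,0.025,0,0],
  [0,0.009,0,0],
  [0,0,0,0],
  [0,0,0,0],
  [0,0,0,0],
])

```text
time: 37.88
tool_pos: [0.4844, 0.2806, 0.1034]
tcp_rot: [-1.514, -0.494, 0.491]
wrist_force: [-0.2, 0.5, -1.2]
width: 0.602
```

```bash
python3 st.py
```

```text
t 37.88 pos [0.4844 0.2806 0.1034] yaw 36.03 tilt [ 0.002  -0.0003] Ftool [0.14 1.2  0.48] Mtool [-0.018  0.019 -0.025] w 51.41 q [ 0.48  0.16  1.98 -0.    1.   -0.15]
mixer xy mm 1.3 78.5
```

Good. Now I'll lower it in small steps onto the studs.

Emit:
arm_command([
  [-0.0003,0.002,0,0],
  [0,0.002,0,0],
  [0,0.002,0,0],
  [0,0.002,0,0],
  [0,0,0,0],
  [0,0,0,0],
])

```text
time: 38.62
tool_pos: [0.4836, 0.28, 0.0941]
tcp_rot: [-1.514, -0.493, 0.492]
wrist_force: [1.7, -1.3, -1.4]
width: 0.599
```

```bash
python3 st.py
```

```text
t 38.62 pos [0.4836 0.28   0.0941] yaw 36.04 tilt [ 0.0003 -0.0003] Ftool [ 0.56  1.38 -2.06] Mtool [-0.354  0.013 -0.215] w 51.14 q [ 0.48  0.17  1.99 -0.    0.98 -0.15]
mixer xy mm 0.3 78.5
```

Emit:
arm_command([
  [0,0.002,0,0],
  [0,0.002,0,0],
  [0,0.002,0,0],
  [0,0.002,0,0],
  [0,0,0,0],
  [0,0,0,0],
])

```text
time: 39.38
tool_pos: [0.4837, 0.2804, 0.0875]
tcp_rot: [-1.514, -0.493, 0.492]
wrist_force: [-1.7, -2.6, 8.9]
width: 0.597
```

```bash
python3 st.py
```

```text
t 39.38 pos [0.4837 0.2804 0.0875] yaw 36.04 tilt [0.0009 0.0001] Ftool [-2.85 -8.88 -1.11] Mtool [-0.08  -0.029  0.398] w 51.02 q [ 0.48  0.18  1.99  0.    0.97 -0.15]
mixer xy mm 0.6 78.8
```

Emit:
arm_command([
  [0,0.002,0,0],
  [0,0.002,0,0],
  [0,0,0,0],
  [0,0,0,0],
])

```text
time: 39.88
tool_pos: [0.4837, 0.2805, 0.0875]
tcp_rot: [-1.514, -0.493, 0.492]
wrist_force: [-11.4, -6.2, 33.1]
width: 0.598
```

```bash
python3 st.py
```

```text
t 39.88 pos [0.4837 0.2805 0.0875] yaw 36.04 tilt [0.0006 0.0001] Ftool [-12.9  -33.15   1.69] Mtool [0.139 0.039 2.186] w 51.08 q [ 0.48  0.18  1.99  0.    0.97 -0.15]
mixer xy mm 0.7 78.8
```

Emit:
arm_command([
  [0,-0.004,0,0],
  [0,0,0,0],
])

```text
time: 40.12
tool_pos: [0.4836, 0.2804, 0.0875]
tcp_rot: [-1.514, -0.493, 0.492]
wrist_force: [-3.5, -2.2, 12.0]
width: 0.596
```

Emit:
arm_command([
  [0,0,0,0],
  [0,0,0,0],
  [0,0,0,0],
  [0,-0.03,0,0],
  [0,-0.05,0,0],
  [0,-0.02,0,0],
  [0,0,0,0],
  [0,0,0,0],
], fingers=0.0854)

```text
time: 41.12
tool_pos: [0.4822, 0.2795, 0.1842]
tcp_rot: [-1.515, -0.49, 0.495]
wrist_force: [0.4, 0.0, -0.0]
width: 0.999
```

```bash
python3 st.py
python3 - <<'E'
from h import *
t=cam("top"); crop(t,95,110,405,290,2.5,"pics/t13.png")
c=wcam(); crop(c,100,100,420,384,2,"pics/w13.png")
E
python3 go.py .643 -.142 .155 11
```

```text
t 41.12 pos [0.4822 0.2795 0.1842] yaw 36.04 tilt [-0.0031  0.0005] Ftool [ 0.34  0.05 -0.21] Mtool [ 0.061 -0.055  0.042] w 85.33 q [ 0.48  0.08  1.91  0.    1.16 -0.15]
mixer xy mm -1.1 78.9
t 41.23 pos [0.482  0.2794 0.1838] yaw 36.04 tilt [-4.e-03 -1.e+00  6.e-04] F [-0.1 -0.4  0.2] w 0.997 q [ 0.48  0.08  1.91 -0.    1.16 -0.15]
shift in tool axes [-0.1176  0.029  -0.4355] turn 0.437
```

View pics/t13.png

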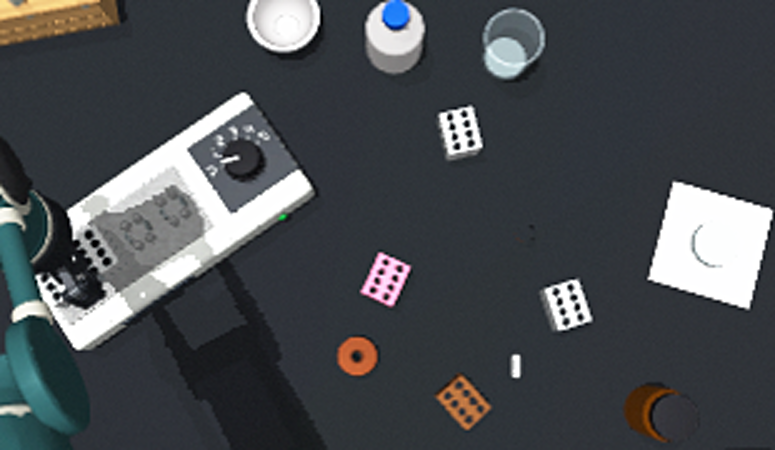

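View pics/w13.png

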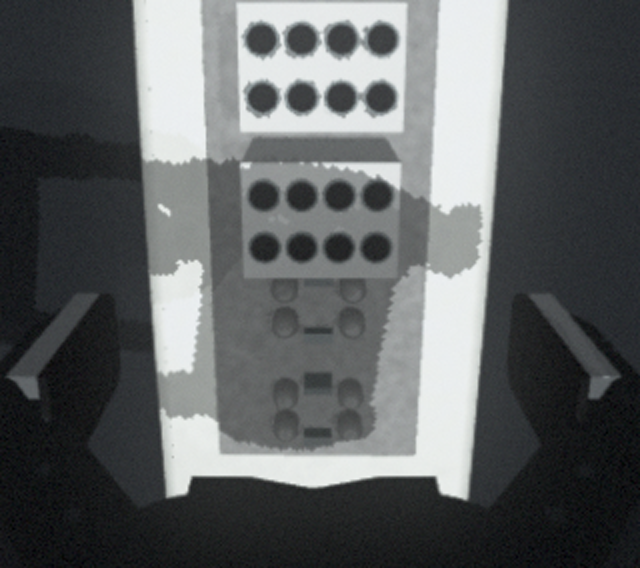

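Run:
```python
from h import *
t=cam("top")
print("beaker top",back(t,[(95+513/2.5,110+38/2.5)],.09),"base",back(t,[(95+506/2.5,110+60/2.5)],.0), "bottle cap",back(t,[(95+396/2.5,110+12/2.5)],.14))
```

```text
beaker top [[ 0.74829961 -0.20622635  0.09      ]] base [[ 0.74685832 -0.20970858  0.        ]] bottle cap [[ 0.76145242 -0.06481542  0.14      ]]
```

Emit:
arm_command([
  [-0.0131,0.0025,-0.0484,0],
  [-0.0131,0.0025,-0.0484,0],
  [-0.0131,0.0025,-0.0484,0],
  [-0.0131,0.0025,-0.0484,0],
  [-0.0131,0.0025,-0.0484,0],
  [-0.0131,0.0025,-0.0484,0],
  [-0.0131,0.0025,-0.0484,0],
  [-0.0131,0.0025,-0.0484,0],
  [-0.0131,0.0025,-0.0484,0],
  [0,0,0,0.146],
  [0,0,0,0.146],
  [0,0,0,0.146],
  [0,0,0,0],
  [0,0,0,0],
  [0,0,0,0],
])

```text
time: 43.15
tool_pos: [0.6442, -0.1414, 0.1634]
tcp_rot: [-1.565, -0.151, 0.151]
wrist_force: [0.4, -0.2, -0.1]
width: 1.002
```

```bash
python3 st.py; python3 look.py pics/b3.png 0.643 -0.142
```

```text
t 43.15 pos [ 0.6442 -0.1414  0.1634] yaw 11.02 tilt [-0.0004  0.0002] Ftool [ 0.32  0.11 -0.24] Mtool [0.004 0.03  0.006] w 85.59 q [-0.25  0.28  1.71  0.    1.15 -0.45]
mixer xy mm -116.8 -357.0
approx px [255.9 192.2]
crop origin 180 122
```

View pics/b3.png

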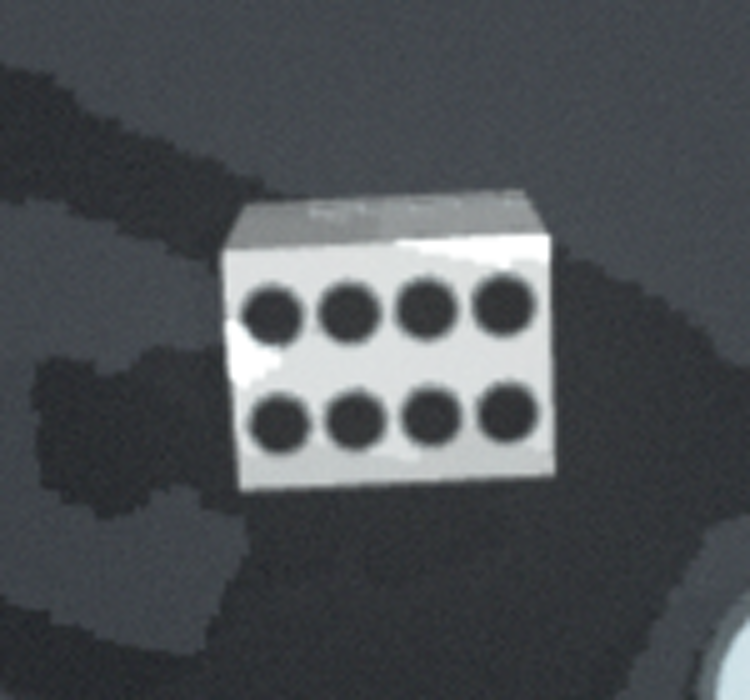

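```bash
python3 blk.py 180 122 "223,250 550,234 554,475 240,491" .048 .016
```

```text
edges mm [np.float64(40.9), np.float64(52.7), np.float64(40.6), np.float64(52.5)]
block [ 0.645  -0.1436] yaw 13.95 res px 0.68
t 43.2 pos [ 0.6442 -0.1414  0.1635] yaw 11.01 tilt [-2.e-04 -1.e+00  1.e-04] F [ 0.1 -0.7  0. ] w 1.0 q [-0.25  0.28  1.71 -0.    1.15 -0.45]
shift in tool axes [ 0.0004  0.1475 -0.0023] turn -0.051
```

Emit:
arm_command([
  [0,0.04,-0.002,-0.051],
  [0,0.05,0,0],
  [0,0.04,0,0],
  [0,0.0165,0,0],
  [0,0,0,0],
  [0,0,0,0],
])

```text
time: 43.95
tool_pos: [0.6465, -0.144, 0.0194]
tcp_rot: [-1.564, -0.193, 0.188]
wrist_force: [0.2, 0.2, 0.4]
width: 0.999
```

Emit:
arm_command([
  [0,0,0,0],
  [0,0,0,0],
  [0,0,0,0],
  [0,0,0,0],
  [0,0,0,0],
  [0,0,0,0],
], fingers=0.04, newtons=60)

```text
time: 44.7
tool_pos: [0.6461, -0.1439, 0.019]
tcp_rot: [-1.564, -0.192, 0.188]
wrist_force: [-0.8, 1.1, 5.6]
width: 0.595
```

```bash
python3 st.py
```

```text
t 44.7 pos [ 0.6461 -0.1439  0.019 ] yaw 13.87 tilt [ 0.0027 -0.0015] Ftool [-0.52 -5.61  1.31] Mtool [0.023 0.016 0.114] w 50.83 q [-0.26  0.43  1.8  -0.    0.9  -0.5 ]
mixer xy mm -116.7 -360.1
```

Emit:
arm_command([
  [0,-0.02,0,0],
  [0,-0.05,0,0],
  [0,-0.06,0,0],
  [0,-0.012,0,-0.129],
  [0,0,0,-0.129],
  [0,0,0,-0.128],
  [0,0,0,0],
])

```text
time: 45.58
tool_pos: [0.6444, -0.1434, 0.1599]
tcp_rot: [-1.515, -0.491, 0.491]
wrist_force: [0.7, 0.7, -1.2]
width: 0.596
```

```bash
python3 go.py .5120 .2392 .157 35.95
```

```text
t 45.58 pos [ 0.6444 -0.1434  0.1599] yaw 35.91 tilt [ 1.e-04 -1.e+00 -1.e-04] F [ 0.7  0.7 -1.2] w 0.596 q [-0.26  0.29  1.71  0.    1.14 -0.88]
shift in tool axes [0.1171 0.0029 0.3876] turn -0.001
```

Emit:
arm_command([
  [0.0073,0,0.0242,0],
  [0.0146,0,0.0485,0],
  [0.0146,0,0.0485,0],
  [0.0146,0,0.0485,0],
  [0.0146,0,0.0485,0],
  [0.0146,0,0.0485,0],
  [0.0146,0,0.0485,0],
  [0.0146,0,0.0485,0],
  [0.0073,0,0.0242,-0.001],
  [0,0,0,0],
  [0,0,0,0],
  [0,0,0,0],
])

```text
time: 47.08
tool_pos: [0.5114, 0.2382, 0.1592]
tcp_rot: [-1.515, -0.491, 0.492]
wrist_force: [-0.0, -1.0, -0.9]
width: 0.598
```

```bash
python3 st.py
```

```text
t 47.08 pos [0.5114 0.2382 0.1592] yaw 35.96 tilt [-0.0002 -0.0002] Ftool [-0.62  0.89 -0.83] Mtool [-0.026 -0.001 -0.05 ] w 51.06 q [ 0.39  0.11  1.92 -0.    1.11 -0.24]
mixer xy mm -1.7 28.4
```

Emit:
arm_command([
  [0.001,0.02,0,0],
  [0,0.025,0,0],
  [0,0.0095,0,0],
  [0,0,0,0],
  [0,0,0,0],
  [0,0,0,0],
])

```text
time: 47.82
tool_pos: [0.5129, 0.2399, 0.1058]
tcp_rot: [-1.514, -0.494, 0.491]
wrist_force: [0.2, -0.0, -0.5]
width: 0.599
```

```bash
python3 st.py
```

```text
t 47.83 pos [0.5129 0.2399 0.1058] yaw 36.04 tilt [ 0.0019 -0.0005] Ftool [ 0.15  0.52 -0.12] Mtool [-0.016  0.002  0.031] w 51.14 q [ 0.39  0.17  1.96 -0.    1.01 -0.24]
mixer xy mm 0.5 28.9
```

Emit:
arm_command([
  [0.0003,0.002,0,0],
  [0,0.002,0,0],
  [0,0.002,0,0],
  [0,0.002,0,0],
  [0,0.001,0,0],
  [0,0,0,0],
  [0,0,0,0],
])

```text
time: 48.7
tool_pos: [0.5126, 0.2398, 0.0958]
tcp_rot: [-1.514, -0.493, 0.492]
wrist_force: [2.0, -2.2, -0.1]
width: 0.596
```

```bash
python3 st.py
```

```text
t 48.7 pos [0.5126 0.2398 0.0958] yaw 36.04 tilt [ 0.0005 -0.0003] Ftool [ 0.28  0.09 -2.96] Mtool [-0.435 -0.045 -0.153] w 50.87 q [ 0.39  0.18  1.97 -0.    0.99 -0.24]
mixer xy mm 0.2 28.9
```

Emit:
arm_command([
  [0,0.002,-0.0005,0],
  [0,0.002,0,0],
  [0,0.002,0,0],
  [0,0.002,0,0],
  [0,0,0,0],
  [0,0,0,0],
])

```text
time: 49.45
tool_pos: [0.5128, 0.2397, 0.089]
tcp_rot: [-1.514, -0.493, 0.492]
wrist_force: [-2.1, -2.2, 10.0]
width: 0.597
```

```bash
python3 st.py
```

```text
t 49.45 pos [0.5128 0.2397 0.089 ] yaw 36.04 tilt [0.0006 0.0001] Ftool [-2.98 -9.99 -0.61] Mtool [ 0.05  -0.007  0.437] w 50.97 q [ 0.39  0.19  1.97  0.    0.98 -0.24]
mixer xy mm 0.3 28.7
```

Emit:
arm_command([
  [0,0.002,0,0],
  [0,0.002,0,0],
  [0,0,0,0],
  [0,0,0,0],
])

```text
time: 49.95
tool_pos: [0.5129, 0.2397, 0.0889]
tcp_rot: [-1.514, -0.493, 0.492]
wrist_force: [-13.1, -6.1, 33.0]
width: 0.596
```

```bash
python3 st.py
```

```text
t 49.95 pos [0.5129 0.2397 0.0889] yaw 36.04 tilt [0.0004 0.    ] Ftool [-14.18 -33.02   2.82] Mtool [0.417 0.045 2.083] w 50.93 q [ 0.39  0.19  1.97  0.    0.98 -0.24]
mixer xy mm 0.4 28.7
```

Emit:
arm_command([
  [0,-0.004,0,0],
  [0,0,0,0],
])

```text
time: 50.2
tool_pos: [0.5128, 0.2396, 0.089]
tcp_rot: [-1.514, -0.493, 0.492]
wrist_force: [-3.8, -1.8, 12.5]
width: 0.596
```

Emit:
arm_command([
  [0,0,0,0],
  [0,0,0,0],
  [0,0,0,0],
  [0,-0.03,0,0],
  [0,-0.05,0,0],
  [0,-0.01,0,0],
  [0,0,0,0],
  [0,0,0,0],
], fingers=0.0854)

```text
time: 51.2
tool_pos: [0.5114, 0.2389, 0.1757]
tcp_rot: [-1.514, -0.49, 0.495]
wrist_force: [0.2, -1.0, -0.2]
width: 1.003
```

```bash
python3 st.py
python3 - <<'E'
from h import *
t=cam("top"); crop(t,95,110,405,290,2.5,"pics/t14.png")
c=wcam(); crop(c,100,100,420,384,2,"pics/w14.png")
E
python3 go.py .435 -.272 .155 18.4
```

```text
t 51.2 pos [0.5114 0.2389 0.1757] yaw 36.04 tilt [-0.0031  0.0008] Ftool [-0.4   0.23 -0.9 ] Mtool [-0.041 -0.06  -0.037] w 85.67 q [ 0.39  0.1   1.9   0.    1.14 -0.24]
mixer xy mm -1.3 28.9
t 51.3 pos [0.5114 0.2389 0.1756] yaw 36.04 tilt [-3.6e-03 -1.0e+00  9.0e-04] F [-0.7 -0.5 -0.1] w 0.996 q [ 0.39  0.1   1.9   0.    1.14 -0.24]
shift in tool axes [-0.3622  0.0215 -0.3682] turn 0.308
```

View pics/t14.png

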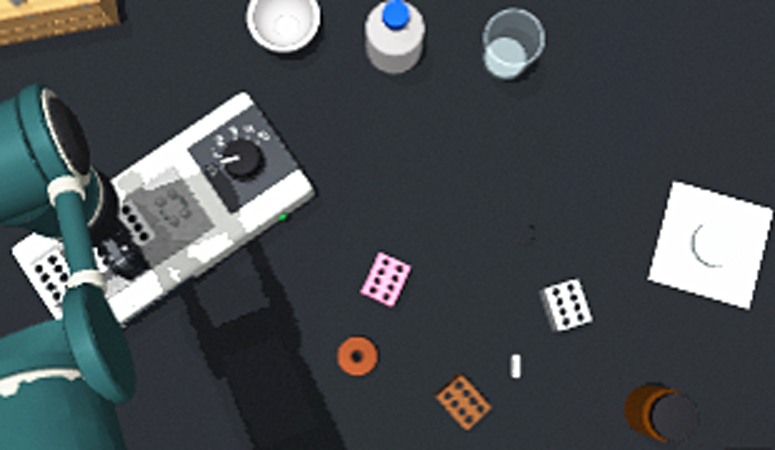

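View pics/w14.png

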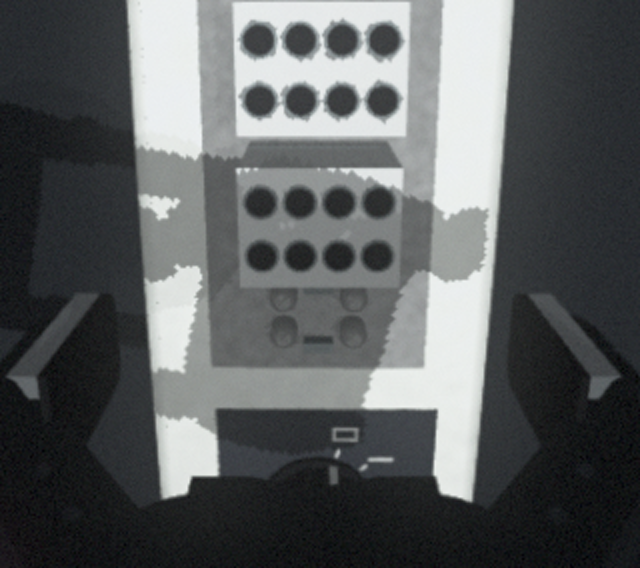

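Emit:
arm_command([
  [-0.0362,0.0015,-0.0368,0],
  [-0.0362,0.0015,-0.0368,0],
  [-0.0362,0.0015,-0.0368,0],
  [-0.0362,0.0015,-0.0368,0],
  [-0.0362,0.0015,-0.0368,0],
  [-0.0362,0.0015,-0.0368,0],
  [-0.0362,0.0015,-0.0368,0],
  [-0.0362,0.0015,-0.0368,0],
  [-0.0362,0.0015,-0.0368,0],
  [-0.0362,0.0015,-0.0368,0],
  [0,0,0,0.154],
  [0,0,0,0.154],
  [0,0,0,0],
  [0,0,0,0],
  [0,0,0,0],
])

```text
time: 53.18
tool_pos: [0.4364, -0.2708, 0.1625]
tcp_rot: [-1.556, -0.253, 0.254]
wrist_force: [0.4, -0.3, 0.1]
width: 0.996
```

```bash
python3 st.py; python3 look.py pics/b4.png 0.435 -0.272
```

```text
t 53.17 pos [ 0.4364 -0.2708  0.1625] yaw 18.5 tilt [-0.0002  0.0003] Ftool [ 0.26 -0.07 -0.41] Mtool [-0.006  0.042  0.064] w 85.06 q [-0.6   0.01  2.02 -0.    1.11 -0.93]
mixer xy mm -361.1 -339.9
approx px [255.3 192.7]
crop origin 180 122
```

View pics/b4.png

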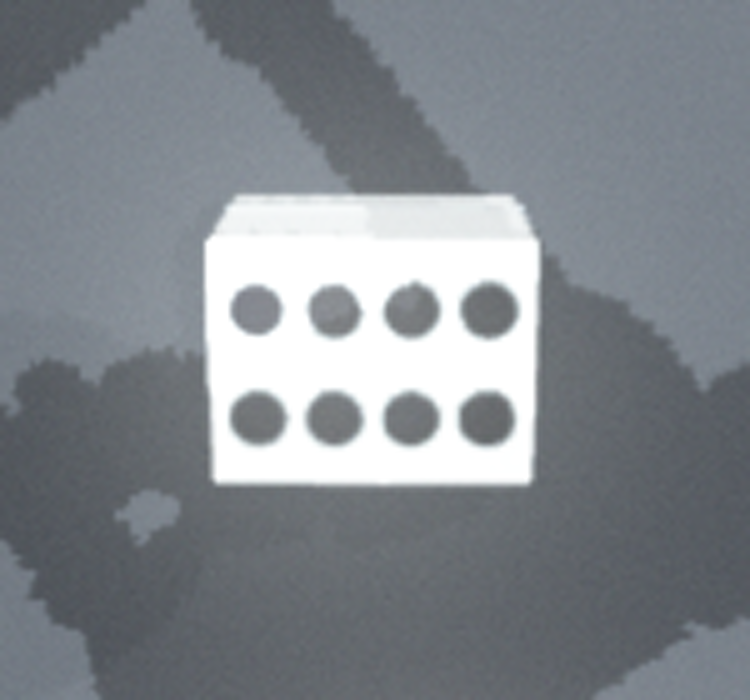

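```bash
python3 blk.py 180 122 "206,238 540,238 532,485 214,485" .048 .016
```

```text
edges mm [np.float64(41.6), np.float64(53.5), np.float64(41.5), np.float64(53.0)]
block [ 0.4345 -0.2735] yaw 18.62 res px 1.04
t 53.23 pos [ 0.4365 -0.2709  0.1626] yaw 18.48 tilt [-1.e-04 -1.e+00  1.e-04] F [-0.1  0.6 -0.4] w 1.002 q [-0.6   0.01  2.02 -0.    1.11 -0.93]
shift in tool axes [-0.0026  0.1466 -0.0019] turn -0.002
```

Emit:
arm_command([
  [-0.0025,0.04,-0.002,-0.002],
  [0,0.05,0,0],
  [0,0.04,0,0],
  [0,0.0165,0,0],
  [0,0,0,0],
  [0,0,0,0],
])

```text
time: 53.98
tool_pos: [0.4362, -0.2748, 0.0179]
tcp_rot: [-1.558, -0.256, 0.252]
wrist_force: [-0.2, 0.1, 0.0]
width: 1.002
```

Emit:
arm_command([
  [0,0,0,0],
  [0,0,0,0],
  [0,0,0,0],
  [0,0,0,0],
  [0,0,0,0],
  [0,0,0,0],
], fingers=0.04, newtons=60)

```text
time: 54.72
tool_pos: [0.4359, -0.2747, 0.0177]
tcp_rot: [-1.558, -0.255, 0.252]
wrist_force: [-0.2, 0.0, 6.7]
width: 0.596
```

```bash
python3 st.py
```

```text
t 54.73 pos [ 0.4359 -0.2747  0.0177] yaw 18.51 tilt [ 0.0018 -0.0023] Ftool [-0.17 -6.72  0.06] Mtool [0.121 0.015 0.062] w 50.91 q [-0.61  0.2   2.12  0.    0.81 -0.93]
mixer xy mm -363.7 -342.8
```

Emit:
arm_command([
  [0,-0.02,0,0],
  [0,-0.05,0,0],
  [0,-0.06,0,0],
  [0,-0.012,0,-0.152],
  [0,0,0,-0.152],
  [0,0,0,0],
  [0,0,0,0],
])

```text
time: 55.6
tool_pos: [0.4342, -0.2735, 0.1576]
tcp_rot: [-1.514, -0.488, 0.49]
wrist_force: [0.7, 0.2, -1.9]
width: 0.6
```

```bash
python3 st.py; python3 go.py .5415 .1990 .157 36
```

```text
t 55.6 pos [ 0.4342 -0.2735  0.1576] yaw 35.78 tilt [-0.0004  0.0012] Ftool [ 0.69  1.85 -0.2 ] Mtool [-0.013  0.008  0.032] w 51.21 q [-0.61  0.02  2.02 -0.    1.1  -1.24]
mixer xy mm -364.4 -340.8
t 55.6 pos [ 0.4342 -0.2735  0.1576] yaw 35.78 tilt [-4.0e-04 -1.0e+00  1.2e-03] F [ 0.7  0.2 -1.9] w 0.6 q [-0.61  0.02  2.02 -0.    1.1  -1.24]
shift in tool axes [0.3634 0.0008 0.3206] turn -0.004
```

Emit:
arm_command([
  [0.0202,0,0.0178,0],
  [0.0404,0,0.0356,0],
  [0.0404,0,0.0356,0],
  [0.0404,0,0.0356,0],
  [0.0404,0,0.0356,0],
  [0.0404,0,0.0356,0],
  [0.0404,0,0.0356,0],
  [0.0404,0,0.0356,0],
  [0.0404,0,0.0356,0],
  [0.0202,0,0.0178,-0.004],
  [0,0,0,0],
  [0,0,0,0],
  [0,0,0,0],
])

```text
time: 57.22
tool_pos: [0.5407, 0.1977, 0.1578]
tcp_rot: [-1.514, -0.492, 0.494]
wrist_force: [-0.8, 0.3, -0.1]
width: 0.601
```

```bash
python3 st.py
```

```text
t 57.23 pos [0.5407 0.1977 0.1578] yaw 36.06 tilt [-0.001  0.   ] Ftool [-0.44  0.11  0.71] Mtool [ 0.003 -0.063 -0.034] w 51.3 q [ 0.31  0.14  1.9  -0.    1.11 -0.32]
mixer xy mm -1.7 -21.6
```

Emit:
arm_command([
  [0.0007,0.02,0,0],
  [0,0.025,0,0],
  [0,0.0095,0,0],
  [0,0,0,0],
  [0,0,0,0],
  [0,0,0,0],
])

```text
time: 57.98
tool_pos: [0.5425, 0.1996, 0.1048]
tcp_rot: [-1.514, -0.496, 0.492]
wrist_force: [0.5, 0.5, -1.0]
width: 0.598
```

```bash
python3 st.py
```

```text
t 57.98 pos [0.5425 0.1996 0.1048] yaw 36.15 tilt [ 0.0019 -0.0006] Ftool [0.68 1.   0.12] Mtool [-0.041  0.039  0.016] w 51.11 q [ 0.31  0.19  1.94 -0.    1.01 -0.32]
mixer xy mm 0.9 -21.2
```

Emit:
arm_command([
  [-0.0003,0.002,0,0.001],
  [0,0.002,0,0],
  [0,0.002,0,0],
  [0,0.002,0,0],
  [0,0.001,0,0],
  [0,0,0,0],
  [0,0,0,0],
])

```text
time: 58.85
tool_pos: [0.5417, 0.1993, 0.0971]
tcp_rot: [-1.514, -0.494, 0.493]
wrist_force: [-5.5, -0.8, 12.6]
width: 0.596
```

```bash
python3 st.py
```

```text
t 58.85 pos [0.5417 0.1993 0.0971] yaw 36.1 tilt [ 0.0004 -0.0002] Ftool [ -4.92 -12.61   2.55] Mtool [0.203 0.055 0.96 ] w 50.87 q [ 0.31  0.2   1.94 -0.    1.   -0.32]
mixer xy mm 0.1 -20.9
```

Emit:
arm_command([
  [0,-0.005,0,0],
  [0,-0.002,0,0],
  [0,0,0,0],
  [0,0,0,0],
  [0,0,0,0],
])

```text
time: 59.48
tool_pos: [0.5412, 0.1991, 0.1013]
tcp_rot: [-1.514, -0.493, 0.494]
wrist_force: [-0.1, -0.5, -1.7]
width: 0.599
```

```bash
python3 st.py
python3 - <<'E'
from h import *
from fit3 import Wm
c=wcam(); p=np.load("mixer2.npy")
st=np.array([[sx*14,-20+sy*8,81] for sx in(-1,1) for sy in(-1,1)]+[[sx*45,-47.5,70] for sx in(-1,1)]+[[sx*26,30+sy*20,118] for sx in(-1,1) for sy in(-1,1)])/1000
crop(c,130,100,380,350,3,"pics/w15.png",proj(c,Wm(p,st)))
E
```

```text
t 59.48 pos [0.5412 0.1991 0.1013] yaw 36.09 tilt [-0.0006  0.0002] Ftool [-0.42  1.68 -0.34] Mtool [ 0.009  0.032 -0.037] w 51.12 q [ 0.31  0.2   1.94 -0.    1.   -0.32]
mixer xy mm -0.5 -20.8
```

View pics/w15.png

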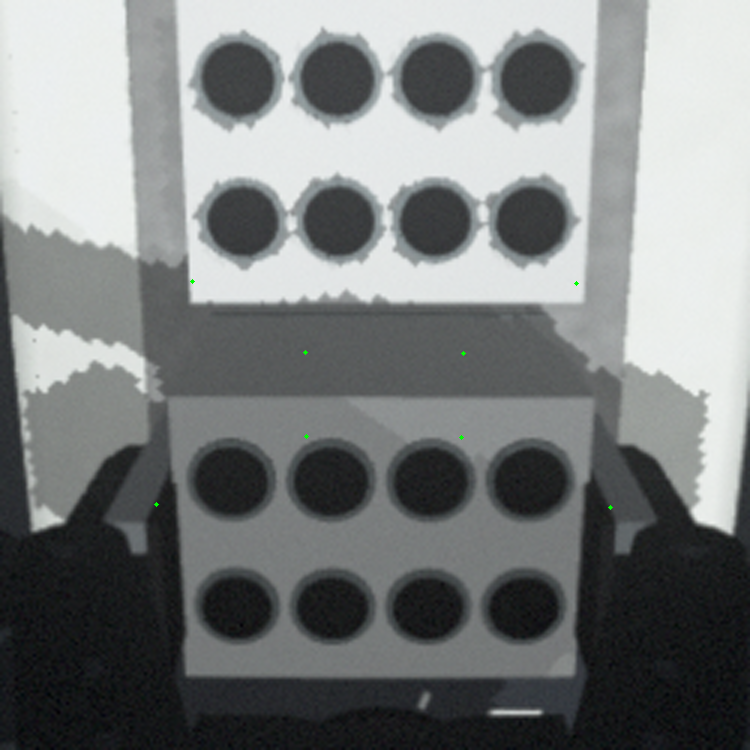

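```bash
python3 - <<'E'
from h import *
c=wcam(); p=np.load("mixer2.npy"); s=sensors.read_state()
def mx(P):
    d=P[:,:2]-p[:2]; a=p[2]; return (np.c_[np.cos(a)*d[:,0]+np.sin(a)*d[:,1],-np.sin(a)*d[:,0]+np.cos(a)*d[:,1]]*1000).round(1)
f=lambda L:(np.array(L,float)+.5)/3-.5+[130,100]
print("neigh",mx(back(c,f([(190,302),(584,303)]),.118)))
for h in (.0303,.0325,.035):
    print("held",h,mx(back(c,f([(168,397),(594,396),(577,677),(185,677)]),s["tool_pos"][2]+h)))
E
python3 held.py 130 100 3 "168,397 594,396 577,677 185,677"
```

```text
neigh [[-26.4   7. ]
 [ 27.3   7.2]]
held 0.0303 [[-26.9  -1.6]
 [ 26.4  -1.1]
 [ 26.8 -42.1]
 [-26.9 -42.6]]
held 0.0325 [[-26.4  -0.8]
 [ 25.9  -0.3]
 [ 26.3 -40.5]
 [-26.4 -41. ]]
held 0.035 [[-25.8   0.1]
 [ 25.3   0.6]
 [ 25.7 -38.7]
 [-25.8 -39.1]]
x,z,top above TCP (mm) [ 0.2  0.7 33.2] yaw deg 0.27 res 0.52
fixed top: x,z [ 0.2 -0.2] 0.26 1.43
```

Emit:
arm_command([
  [0.001,0,-0.0015,0.004],
  [0,0,0,0],
  [0,0.002,0,0],
  [0,0.002,0,0],
  [0,0.002,0,0],
  [0,0,0,0],
  [0,0,0,0],
])

```text
time: 60.55
tool_pos: [0.5431, 0.1984, 0.0956]
tcp_rot: [-1.515, -0.49, 0.49]
wrist_force: [0.6, -0.6, -1.7]
width: 0.6
```

```bash
python3 st.py
```

```text
t 60.55 pos [0.5431 0.1984 0.0956] yaw 35.87 tilt [-0.0002 -0.0001] Ftool [ 0.12  1.71 -0.78] Mtool [-0.173 -0.01   0.011] w 51.24 q [ 0.31  0.2   1.94 -0.    0.99 -0.32]
mixer xy mm 0.7 -22.5
```

Emit:
arm_command([
  [0,0.002,0,0],
  [0,0.002,0,0],
  [0,0.002,0,0],
  [0,0.002,0,0],
  [0,0.002,0,0],
  [0,0,0,0],
  [0,0,0,0],
])

```text
time: 61.42
tool_pos: [0.5437, 0.1988, 0.0877]
tcp_rot: [-1.515, -0.491, 0.489]
wrist_force: [-3.8, -1.2, 13.1]
width: 0.599
```

```bash
python3 st.py
```

```text
t 61.42 pos [0.5437 0.1988 0.0877] yaw 35.87 tilt [ 0.0012 -0.0003] Ftool [ -3.78 -13.08   1.29] Mtool [0.088 0.002 0.653] w 51.19 q [ 0.31  0.21  1.95  0.    0.98 -0.32]
mixer xy mm 1.4 -22.5
```

Emit:
arm_command([
  [0,0.002,0,0],
  [0,0.0015,0,0],
  [0,0,0,0],
  [0,0,0,0],
])

```text
time: 61.92
tool_pos: [0.5437, 0.1988, 0.0877]
tcp_rot: [-1.515, -0.491, 0.489]
wrist_force: [-12.7, -4.2, 32.0]
width: 0.599
```

```bash
python3 st.py
```

```text
t 61.92 pos [0.5437 0.1988 0.0877] yaw 35.87 tilt [ 0.001  -0.0003] Ftool [-12.73 -32.05   4.01] Mtool [0.601 0.015 2.181] w 51.14 q [ 0.31  0.21  1.95 -0.    0.98 -0.32]
mixer xy mm 1.4 -22.5
```

Emit:
arm_command([
  [0,-0.004,0,0],
  [0,0,0,0],
])

```text
time: 62.18
tool_pos: [0.5436, 0.1989, 0.0877]
tcp_rot: [-1.514, -0.491, 0.489]
wrist_force: [-3.0, -0.7, 11.6]
width: 0.595
```

Emit:
arm_command([
  [0,0,0,0],
  [0,0,0,0],
  [0,0,0,0],
  [0,-0.03,0,0],
  [0,-0.05,0,0],
  [0,-0.04,0,0],
  [0,0,0,0],
  [0,0,0,0],
  [0,0,0,0],
], fingers=0.0854)

```text
time: 63.3
tool_pos: [0.5419, 0.1981, 0.204]
tcp_rot: [-1.515, -0.487, 0.493]
wrist_force: [0.4, -0.3, -0.1]
width: 0.999
```

```bash
python3 st.py
python3 - <<'E'
from h import *
t=cam("top"); crop(t,95,110,405,290,2.5,"pics/t16.png")
c=wcam(); crop(c,0,0,512,384,1.5,"pics/w16.png")
t=cam("side"); crop(t,135,100,265,195,6,"pics/s16.png")
E
python3 go.py .5997 .119 .19 -30
```

```text
t 63.3 pos [0.5419 0.1981 0.204 ] yaw 35.87 tilt [-0.0035  0.0012] Ftool [ 0.12  0.06 -0.51] Mtool [-0.03   0.011 -0.022] w 85.31 q [ 0.31  0.1   1.85 -0.    1.2  -0.32]
mixer xy mm -0.5 -22.0
t 63.45 pos [0.5423 0.1983 0.2046] yaw 35.87 tilt [-2.6e-03 -1.0e+00  9.0e-04] F [-0.4  0.1  0.4] w 1.002 q [ 0.31  0.1   1.85  0.    1.2  -0.32]
shift in tool axes [ 0.0001  0.0145 -0.0979] turn 1.15
```

View pics/s16.png

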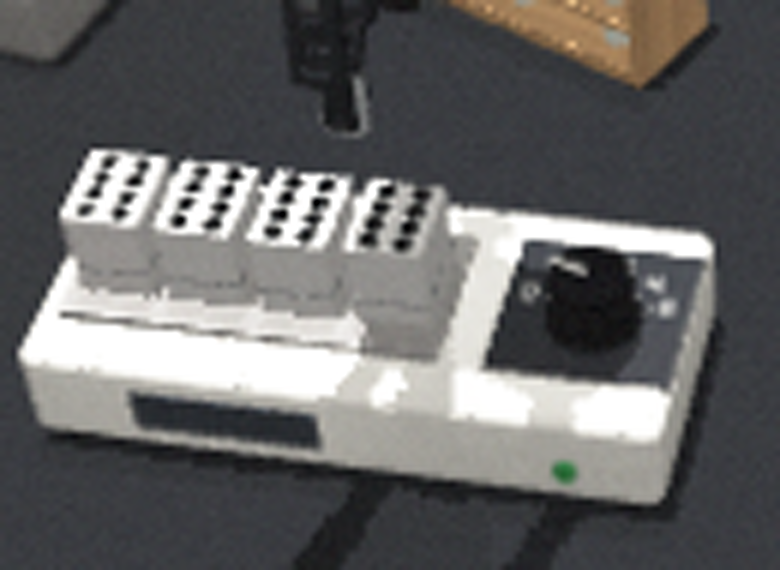

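View pics/w16.png

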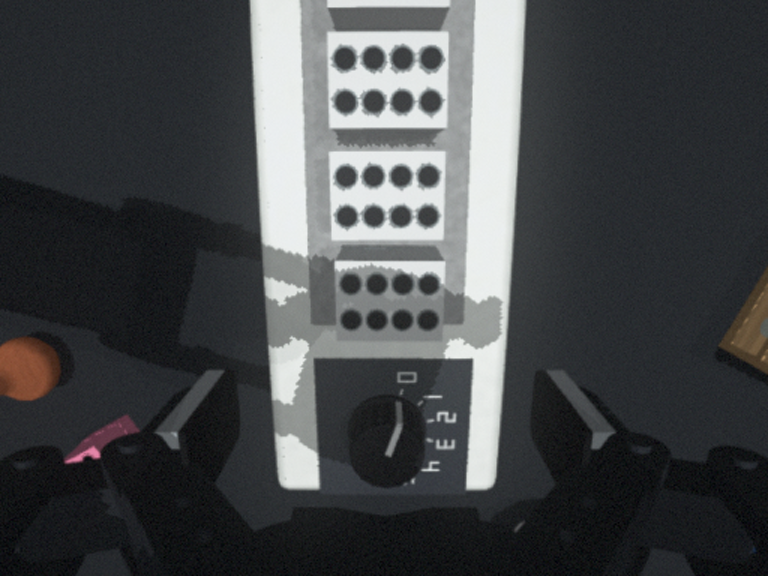

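Run:
```python
from h import *
c=wcam(); p=np.load("mixer2.npy")
crop(c,225,240,320,340,7,"pics/k16.png")
```

```text
(no output)
```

View pics/k16.png

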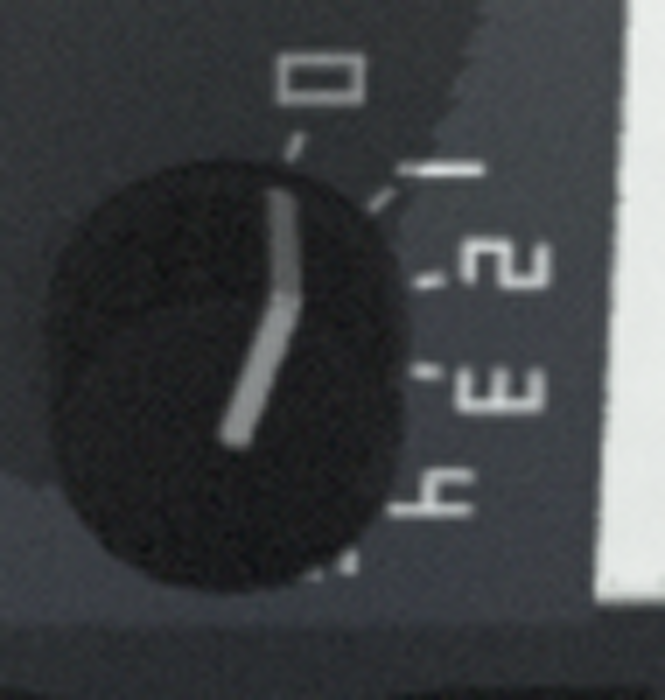

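View pics/t16.png

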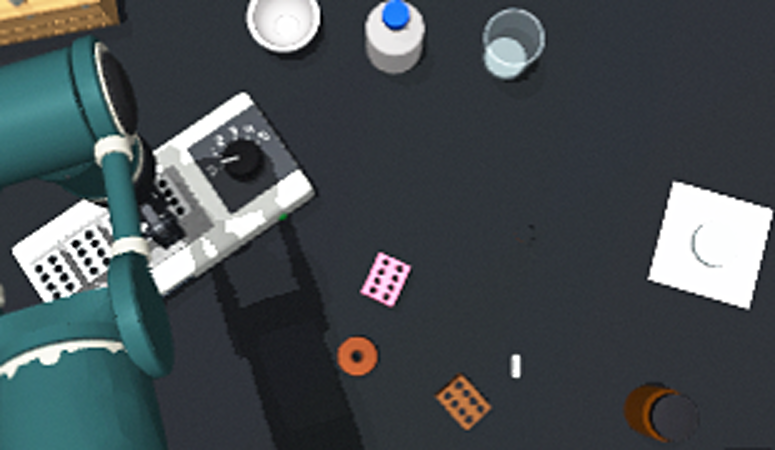

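```bash
cat > ptr.py <<'E'
from h import *
def val(c,A,B,zs=.095):
    p=np.load("mixer2.npy"); z=back(c,[A,B],zs); d=z[1]-z[0]; an=np.degrees(np.arctan2(d[1],d[0])); print("pointer world deg",an.round(1),"len mm",(1000*np.linalg.norm(d)).round(1),"value",((np.degrees(p[2])+71.62-an)/28.648).round(3))
E
python3 - <<'E'
from ptr import *
c=wcam(); f=lambda x,y:((x+.5)/7-.5+225,(y+.5)/7-.5+240)
val(c,f(235,440),f(287,300)); val(c,f(232,438),f(287,303)); val(c,f(287,160),f(300,133),.0655); val(c,f(370,212),f(395,190),.0655); val(c,f(415,373),f(437,377),.0655)
E
```

```text
pointer world deg 108.1 len mm 20.8 value -0.019
pointer world deg 106.4 len mm 20.3 value 0.039
pointer world deg 102.6 len mm 4.3 value 0.171
pointer world deg 80.7 len mm 4.7 value 0.938
pointer world deg 24.4 len mm 3.1 value 2.901
```

Emit:
arm_command([
  [0,0.005,-0.049,0],
  [0,0.005,-0.049,0],
  [0,0,0,-0.187],
  [0,0,0,-0.187],
  [0,0,0,-0.187],
  [0,0,0,0],
  [0,0,0,0],
])

```text
time: 64.42
tool_pos: [0.6005, 0.1191, 0.196]
tcp_rot: [-1.368, -0.919, 0.92]
wrist_force: [-0.6, 0.8, -0.0]
width: 1.001
```

```bash
python3 go.py .5997 .119 .076 68
```

```text
t 64.42 pos [0.6005 0.1191 0.196 ] yaw 67.84 tilt [-2.e-04 -1.e+00  2.e-04] F [-0.6  0.8 -0. ] w 1.001 q [ 0.16  0.17  1.78 -0.    1.19 -1.03]
shift in tool axes [-0.0004  0.12    0.0007] turn -0.003
```

Emit:
arm_command([
  [-0.001,0.04,0.002,0],
  [0,0.04,0,0],
  [0,0.03,0,0],
  [0,0.011,0,0],
  [0,0,0,0],
  [0,0,0,0],
])

```text
time: 65.18
tool_pos: [0.5997, 0.1192, 0.0769]
tcp_rot: [-1.368, -0.924, 0.92]
wrist_force: [0.6, -1.1, -0.5]
width: 0.998
```

```bash
python3 go.py .5997 .119 .074 68
```

```text
t 65.17 pos [0.5997 0.1192 0.0769] yaw 67.99 tilt [ 0.0014 -1.     -0.0024] F [ 0.6 -1.1 -0.5] w 0.998 q [ 0.16  0.28  1.89 -0.    0.97 -1.03]
shift in tool axes [-0.0002  0.0029 -0.    ] turn -0.0
```

Emit:
arm_command([
  [0,0,0,0],
  [0,0,0,0],
  [0,0,0,0],
  [0,0,0,0],
  [0,0,0,0],
  [0,0,0,0],
], fingers=0.03, newtons=50)

```text
time: 65.92
tool_pos: [0.599, 0.1194, 0.0765]
tcp_rot: [-1.367, -0.923, 0.921]
wrist_force: [-2.1, 0.8, 5.3]
width: 0.495
```

```bash
python3 st.py
```

```text
t 65.92 pos [0.599  0.1194 0.0765] yaw 68.0 tilt [ 0.0013 -0.0012] Ftool [-0.08 -5.28  2.2 ] Mtool [ 0.285  0.007 -0.108] w 42.27 q [ 0.16  0.28  1.89  0.    0.97 -1.03]
mixer xy mm -0.4 -119.3
```

Emit:
arm_command([
  [0,0,0,0.1],
  [0,0,0,0.17],
  [0,0,0,0.17],
  [0,0,0,0.17],
  [0,0,0,0.17],
  [0,0,0,0.17],
  [0,0,0,0.17],
  [0,0,0,0.17],
  [0,0,0,0.17],
  [0,0,0,0.17],
  [0,0,0,0.17],
  [0,0,0,0.17],
  [0,0,0,0.03],
  [0,0,0,0],
  [0,0,0,0],
])

```text
time: 67.8
tool_pos: [0.6007, 0.1196, 0.0765]
tcp_rot: [-1.473, 0.63, -0.636]
wrist_force: [4.3, 2.3, 2.3]
width: 0.491
```

```bash
python3 st.py
```

```text
t 67.8 pos [0.6007 0.1196 0.0765] yaw -46.44 tilt [0.0025 0.0045] Ftool [ 1.29 -2.29  4.74] Mtool [ 0.852  0.033 -0.185] w 41.91 q [0.16 0.28 1.89 0.   0.97 0.97]
mixer xy mm 1.1 -120.0
```

Emit:
arm_command([
  [0,0,0,0],
  [0,0,0,0],
  [0,0,0,0],
  [0,-0.04,0,0],
  [0,-0.06,0,0],
  [0,-0.02,0,0],
  [0,0,0,0],
  [0,0,0,0],
  [0,0,0,0],
], fingers=0.0854)

```text
time: 68.92
tool_pos: [0.5967, 0.1187, 0.1924]
tcp_rot: [-1.478, 0.639, -0.632]
wrist_force: [-0.3, 0.1, 0.1]
width: 1.003
```

```bash
python3 st.py
python3 - <<'E'
from h import *
c=wcam(); print(proj(c,[[.6,.119,.095]])); u=proj(c,[[.6,.119,.095]])[0].astype(int)
crop(c,u[0]-70,u[1]-60,u[0]+70,u[1]+50,5,"pics/k17.png"); print(u)
E
```

```text
t 68.92 pos [0.5967 0.1187 0.1924] yaw -46.58 tilt [-0.0026 -0.0038] Ftool [-0.24 -0.07 -0.15] Mtool [ 0.005 -0.017  0.014] w 85.65 q [0.16 0.17 1.79 0.   1.19 0.97]
mixer xy mm -2.7 -118.5
[[260.70647892 193.77600853]]
[260 193]
```

View pics/k17.png

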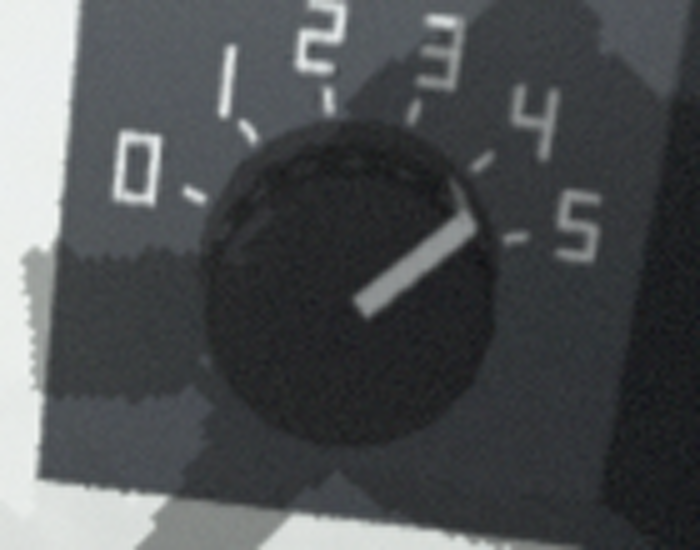

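```bash
python3 - <<'E'
from ptr import *
c=wcam(); f=lambda x,y:((x+.5)/5-.5+190,(y+.5)/5-.5+133)
val(c,f(360,310),f(472,226)); val(c,f(365,308),f(474,228)); val(c,f(472,170),f(494,153),.0655); val(c,f(503,241),f(527,236),.0655)
E
python3 go.py .45 -.1 .35 0
```

```text
pointer world deg -8.6 len mm 21.3 value 4.053
pointer world deg -9.2 len mm 20.6 value 4.073
pointer world deg -8.0 len mm 4.6 value 4.031
pointer world deg -34.3 len mm 4.1 value 4.95
t 69.03 pos [0.5972 0.1188 0.1931] yaw -46.58 tilt [-0.002  -1.     -0.0029] F [-0.1 -0.4 -0.6] w 0.999 q [0.16 0.17 1.79 0.   1.19 0.97]
shift in tool axes [ 0.0574 -0.1563 -0.2577] turn -0.813
```

Emit:
arm_command([
  [0,-0.04,0,0],
  [0.012,-0.02,-0.05,0],
  [0.012,-0.02,-0.05,0],
  [0.012,-0.02,-0.05,0],
  [0.012,-0.02,-0.05,0],
  [0.012,0,-0.05,0],
  [0,0,0,0],
  [0,0,0,0],
  [0,0,0,0],
])

```text
time: 70.15
tool_pos: [0.4584, -0.0955, 0.3146]
tcp_rot: [-1.476, 0.635, -0.633]
wrist_force: [-0.4, -0.2, -1.3]
width: 1.001
```

```bash
python3 st.py
python3 - <<'E'
from h import *
t=cam("top"); crop(t,85,100,405,300,2.5,"pics/t18.png")
t=cam("side"); crop(t,115,70,415,350,2.1,"pics/s18.png"); crop(t,135,100,265,195,6,"pics/s18b.png")
E
```

```text
t 70.15 pos [ 0.4584 -0.0955  0.3146] yaw -46.51 tilt [-0.0011 -0.0002] Ftool [-0.1   1.28 -0.43] Mtool [-0.009  0.014 -0.045] w 85.48 q [-0.26 -0.18  1.91  0.    1.41  0.55]
mixer xy mm -240.4 -210.8
```

View pics/t18.png

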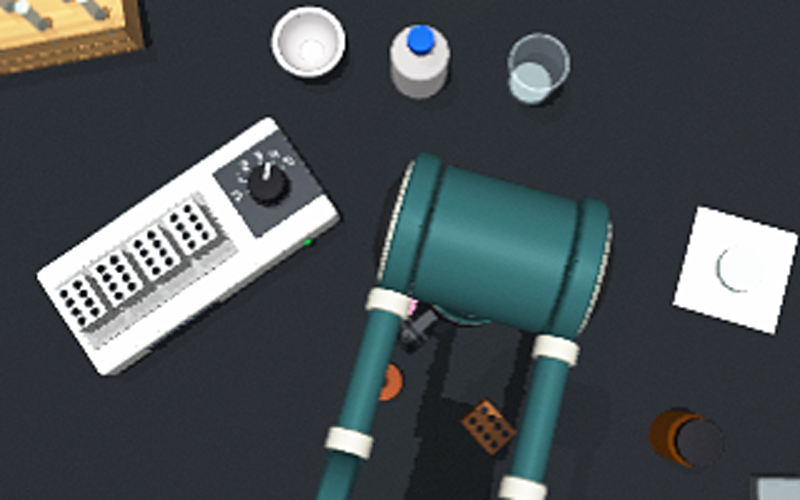

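View pics/s18b.png

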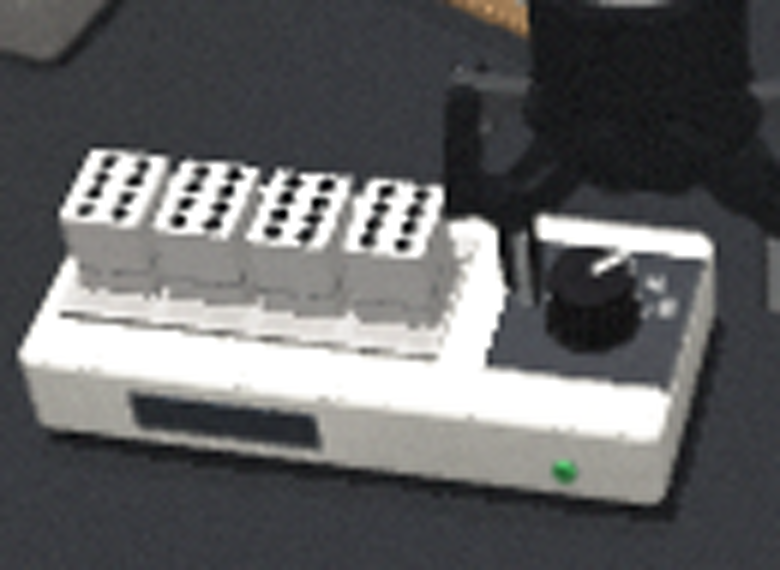

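View pics/s18.png

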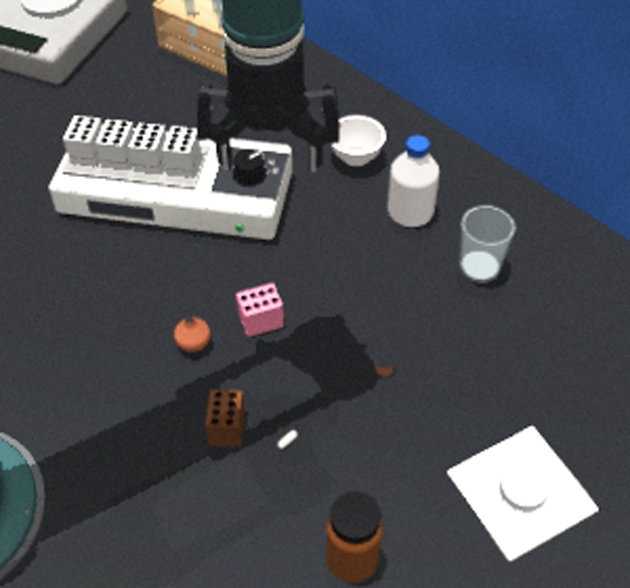

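```bash
python3 -c "
from workcell import job
print(job.finish_job())"
```

```text
the job is handed in; nothing more can be done
None
```

The job is done and handed in at about 70 s of the 210 s allowed. No verdict was reported.

**What I did, in order:**
1. Turned the sleeve from 5 back to 0.
2. Moved the covered dish onto the centre of the white tile, lid up.
3. Pressed all four white blocks onto places 3, 2, 1 and 0.
4. Turned the sleeve to 4 and backed the arm away.

I did not touch the pink and brown look-alikes, the bottles or the vessels. I saw no block knocked aside.

**Last checks:**
- **Blocks:** each came to a hard stop within 0.2 mm of its fully home height under 32–34 N. That is below the 40 N limit. In the side view all four tops line up.
- **Dish:** it lies flat in the middle of the tile.
- **Sleeve:** the pointer read between −0.02 and 0.09 at the 0 setting and 4.05–4.07 at the end. That is within my measuring error of the detents.

**What disagreed or failed on the way:**
- The fixed cameras put the mixer about 5 mm off in y compared with where the gripper found the sleeve. I corrected the mixer position and wrist camera from that grip.
- The blocks for places 3 and 0 first caught on the stud cones. I lifted each, shifted it about 2 mm, and it then went down freely.

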